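# Hang the scoop back on the cart's rail

### The arm

A 6-joint arm with a two-finger parallel gripper is mounted at the origin on the work surface. World frame = base frame: x ahead of the robot, y to its left, z up, the work surface at z = 0. Lengths are in mm, angles in rad, forces in N, time in s.
With the tool pointing down it reaches from about 250 to 725 mm from the base axis. Payload 9.7 kg.
Tool frame: the origin (TCP) lies at the very end of the fingers, on their centre line; the grasp point (between the pads) lies 19 mm behind it; z points along the fingers, y is the direction in which the jaws open and shut (so a half turn about z gives the same grasp; the last joint's range is limited). The gripper opens to 85 mm and grips with 20 to 120 N. Pads are 22 mm wide; open, the fingers measure 114 mm over their backs; the gripper's body (76 mm by 85 mm) begins 54 mm behind the grasp point. The pads swing forward as they close: fully open they stand 13 mm farther back than shut.
Start: joints at [0, 0.087, 0.176, 1.66, 0, 1.571], TCP at [549.997, -0, 195.684] pointing down, gripper open.
Joint ranges: [-3.13, 3.13], [-0.85, 1.81], [-1.15, 1.24], [-2.2, 2.28], [-1.44, 1.52], [-3.14, 3.14]. Speed limits (rad/s): [2.22, 2.22, 2.57, 3.14, 3.14, 3.14].

### API

Orientations are given as a unit quaternion [w, x, y, z].
In Python, from bench import bot gives the robot as it stands.
- The arm moves only by the tool arm_command, never from a script. Its argument "steps" is a list that holds one entry, the list of rows, each a list of 4 numbers: the shift along the tool's x, y, z in mm, then the turn about the tool's z in degrees. In form: [[[tx, ty, tz, turn], ...]]. A call has 1 to 10 rows; each row shifts and turns the commanded pose from where the row before left it, along the tool's axes as they then stand; what a row does not reach is not made up. A row lasts 1/8 s, in which the tool goes at most 62.5 mm and 10.7 degrees, less where a joint would pass 70% of its speed; a pose out of reach is approached as far as the arm can. A call is refused whole if a number of a shift passes 62.5 or a number of a turn 10.7, either way. A call with a gripper value outside its range is refused whole. "grip" is the finger opening in mm, from 0 to 85.4, set as the call begins (left out, the last holds). The fingers move at their own pace and stop on an object; the grip force is fixed at half the most. Time passes only in rows, so rows that do not move let the fingers close. It gives the time, the measured TCP pose, the force and the opening at its end, in the units of the state.
- bot.sense(): the state, without advancing time (a new reading comes with each control period).
- bot.grab_frame(name): name is "scene" or "side" or "wrist"; returns a dict with "image" (400x640x3 uint8, red, green, blue), "fx", "fy", "cx", "cy" (pixels), "D" ([k1, k2, p1, p2, k3] as OpenCV has them; the pictures are not rectified), "extrinsics" (4x4, takes a point from camera to world coordinates). Camera axes: x right, y up, looking along -z (the intrinsics and any distortion apply to the point x, -y, -z); pixel columns grow to the right and rows downward; lengths in mm; the calibration is good to about 2 mm. A picture is of the moment at which its call begins. There is no depth.
- bot.finish_job(): hands the job in, once; it reports no verdict.
The state is a dict: "time_s": time; "qpos": joint angles; "joint_velocities": joint speeds; "joint_torque": joint torques, N m; "position": TCP position; "ee_rot": TCP orientation; "contact_force": force on the tool from outside, world axes, zero at the start; "torque": the same for the moment, N m; "finger_gap": opening from 0.0 (shut) to 1.0 (fully open).
Only numpy, scipy, OpenCV 4.12 (cv2) and the standard library are available. Lean on these libraries where they do the work, as an engineer would, in place of code of your own. Each camera call takes 0.05 s, during which the arm holds its last target.

### The job

Take the long-handled steel scoop out of the jar and hang it back in the free middle place of the rail along the front of the white shelf. Lower it between the hanging strainer and funnel without knocking either aside, and press its hook down over the rail, into the spring clip behind it, until it sits fully home on the rail, then let go. Press only as hard as it needs, since the rail flexes and its plastic posts take no more than 24 N; keep the jar standing where it is and leave everything else alone.

Things in the scene. Friction and masses are not known exactly. Their poses are not given: they have to be found in the camera images.
- scoop_grip (a point): Centre of the scoop's black grip block, 12 (x) x 16 (y) x 46 mm high, at the top of an upright flat steel handle 14 mm wide; free for fingers on both y sides. Axes: z up the handle, x from the handle towards its hook. The scoop (about 0.16 kg) starts upright in the jar, hooked over the rim, this point 32 mm above the rim. Measured when held, it still gives the scoop's true place.
- scoop_hook (a point): Point on the scoop midway under its hook's arm: 8.5 mm to +x of the grip centre, 32 mm below it, same axes. The hook opens downwards: 14 mm between the handle's back and its flat leg. The leg, 4 mm thick in x, reaches 23 mm below this point and is a wedge: 8 mm wide (y) at its foot, 22 mm at the arm. Home: the arm rests on top of the rail, handle on the rail's -x side.
- scoop_cup (a point): Middle of the scoop's steel cup, 54 mm across, 42 mm high: 25.5 mm to -x of the grip centre and 126 mm below it, same axes; its underside is 147 mm below the grip centre.
- scoop: The scoop itself; origin under the centre of its cup, axes as above. Its parts are described at its three points.
- place (a point): Axis of the level rail (10 mm thick, 330 mm long, at the front of the white shelf) at its free middle place, where the unloaded rail is; x level, away from the robot; y along the rail; z up. Pressed down, the rail gives several mm, which this point does not show, and springs back; its posts take 24 N. The shelf board's edge, 65 to 83 mm below, lies 1 mm behind the rail's front.
- shelf: White plastic shelf, 240 x 500 mm, top 110 mm high, fixed, carrying the rail; origin under its centre, axes as for the place. Behind the rail at the place is a spring clip: two black round jaws 10 mm apart in y, 6 mm below the rail's axis, 6 to 16 mm to its +x. The hook's leg wedges them apart, against 9 to 13.5 N downwards in the last 10 mm; once home the force rises further. The clip then holds it.
- strainer_mid (a point): Middle of a round wire strainer basket, 72 mm across, 36 mm deep, hung by a plain open hook in an outer place of the rail, 70 mm left or right of the middle one. The point is 41 mm to the robot's side of the rail's axis, 70 mm below it, 15 mm below the basket's rim; above the rim is only a 12 mm wide strap, whose hook stands 4 mm above the rail.
- funnel_mid (a point): Middle of a steel funnel, 72 mm across, 70 mm high, hung in the other outer place by the same strap and hook; the point lies as for the strainer, 15 mm below the funnel's rim.
- jar_rim (a point): Centre of the open mouth of a clear jar, 100 mm across, 135 mm high, wall 4 mm, standing loose on the cart top (0.45 kg). The scoop's cup hangs inside.
- cap_mid (a point): Middle of the jar's black twist cap, 107 mm across, 19 mm high, lying on the coaster. A bystander.
- coaster: Round bamboo coaster, 112 mm across, 9 mm thick, on the cart top; origin under its centre. A bystander.
- popper_mid (a point): Black popper with a toggle switch, 140 mm across, 165 mm high, standing behind the rail on the shelf's right end; the point is 80 mm above its foot. A bystander.
- bowl_mid (a point): Speckled ceramic bowl, 124 mm across, 52 mm high, on the shelf's left end; the point is half-way up. A bystander.

How it is judged:
By the outcome, as a careful person would: the job done as asked, in the order asked, and still so for the second after the job is handed in, with the robot touching nothing.
It also fails if it takes over 61 s, if anything falls off the work surface, if the arm or the gripper's body presses on something with over 40 N, if the wrist force passes 120 N, or if a joint passes its speed limit or range.

## Working session

There is one attempt and no reset: what is moved stays moved. The work goes in short steps, Python scripts to look and compute and a tool call to move; the robot and the scene stay as the last step left them, time stands still between calls to the robot, and variables do not carry over. Pictures are saved under pics/ and viewed, and the job is handed in when it is done.

Besides the shell and the picture viewer there is one more tool, called after "Request:" by a JSON object that holds its "api" and its "payload". arm_command: Moves the arm, as the interface text tells. Its arguments: {"type":"object","properties":{"steps":{"type":"array"},"grip":{"type":"number"}},"required":["steps"]}

```bash
ls; mkdir -p pics; python3 - <<'E'
from bench import bot
import cv2,json,numpy as np
s=bot.sense()
for k,v in s.items(): print(k,np.round(v,4).tolist())
for n in ["scene","side","wrist"]:
    f=bot.grab_frame(n)
    cv2.imwrite(f"pics/a_{n}.png",f["image"][:,:,::-1])
    print(n,f["fx"],f["fy"],f["cx"],f["cy"],f["D"],np.round(f["extrinsics"],4).tolist())
E
```

```text
pics
time_s 0.0
qpos [0.0, 0.0875, 0.1751, 1.6598, 0.0, 1.5708]
joint_velocities [0.0001, 0.0, 0.0005, -0.0008, -0.0002, 0.0006]
joint_torque [0.0008, -52.0392, 46.4803, 0.0164, 0.0, -0.0001]
position [549.6883, 0.0261, 194.9424]
ee_rot [-0.0005, 0.7071, 0.7071, -0.0005]
contact_force [0.8126, 0.3101, -0.3064]
torque [0.03, 0.002, -0.0599]
finger_gap 0.9984
scene 430.43260962874393 430.43260962874393 327.4680354635724 189.16314331837535 [0.03434444 0.         0.         0.         0.        ] [[0.6594, -0.467, 0.5892, 1086.3637], [0.7518, 0.405, -0.5204, -408.5658], [0.0044, 0.7861, 0.6181, 702.7047], [0.0, 0.0, 0.0, 1.0]]
side 410.95719172302097 410.95719172302097 320.80396797974504 199.54060923362562 [-0.0889401  0.         0.         0.         0.       ] [[-0.9701, 0.1073, -0.2175, 385.7548], [-0.2413, -0.5193, 0.8198, 717.9655], [-0.025, 0.8478, 0.5297, 593.8597], [0.0, 0.0, 0.0, 1.0]]
wrist 306.1952690305959 306.1952690305959 321.29889446947726 199.48015067971698 [-0.03963525  0.          0.          0.          0.        ] [[1.0, -0.0004, 0.0022, 550.2207], [-0.0002, 0.9633, 0.2684, 66.7603], [-0.0022, -0.2684, 0.9633, 375.1418], [0.0, 0.0, 0.0, 1.0]]
```

View pics/a_scene.png

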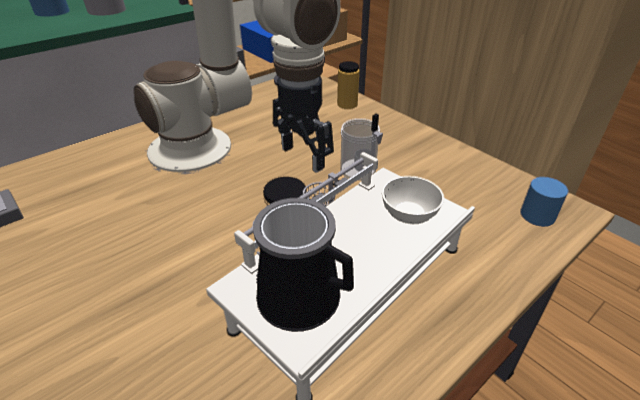

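View pics/a_side.png

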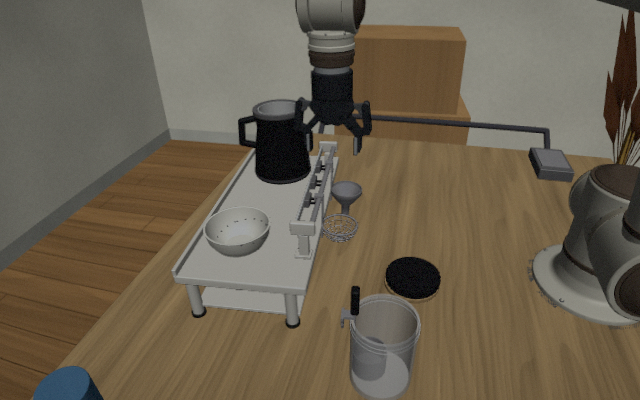

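View pics/a_wrist.png

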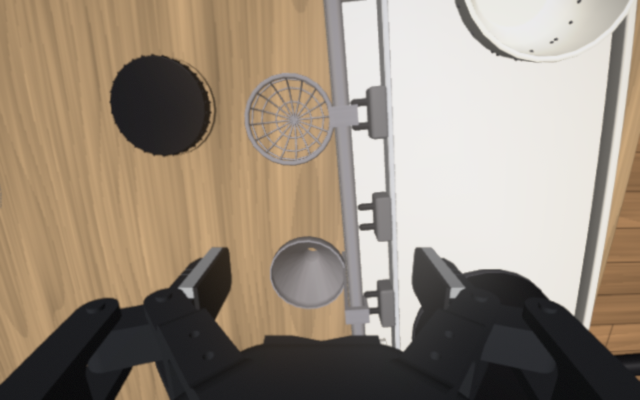

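```bash
cat > h.py <<'E'
import cv2,numpy as np,pickle
from scipy.optimize import least_squares
def K(f): return np.array([[f["fx"],0,f["cx"]],[0,f["fy"],f["cy"]],[0,0,1.]])
F=np.diag([1,-1,-1.])
def proj(f,P):
    E=np.array(f["extrinsics"]);R=F@E[:3,:3].T;t=-R@E[:3,3]
    return cv2.projectPoints(np.asarray(P,float).reshape(-1,1,3),cv2.Rodrigues(R)[0],t,K(f),np.array(f["D"],float))[0].reshape(-1,2)
def ray(f,uv):
    E=np.array(f["extrinsics"])
    p=cv2.undistortPoints(np.array(uv,float).reshape(-1,1,2),K(f),np.array(f["D"],float)).reshape(-1,2)
    d=np.c_[p,np.ones(len(p))]@F.T@E[:3,:3].T
    return E[:3,3],d/np.linalg.norm(d,axis=1)[:,None]
def tri(obs):
    A=np.zeros((3,3));b=np.zeros(3);
    for f,uv in obs:
        o,d=ray(f,uv);M=np.eye(3)-np.outer(d[0],d[0]);A+=M;b+=M@o
    X=np.linalg.solve(A,b)
    return X,[np.round(proj(f,X)[0]-uv,1).tolist() for f,uv in obs]
def onz(f,uv,z):
    o,d=ray(f,uv);return o+d*((z-o[2])/d[:,2])[:,None]
def crop(f,x0,y0,x1,y1,s,name):
    im=f["image"][y0:y1,x0:x1,::-1];im=cv2.resize(im,None,fx=s,fy=s,interpolation=cv2.INTER_CUBIC)
    for k in range(x0,x1):
        if k%10==0: cv2.line(im,((k-x0)*s,0),((k-x0)*s,6 if k%50 else 14),(0,0,255),1)
    for k in range(y0,y1):
        if k%10==0: cv2.line(im,(0,(k-y0)*s),(6 if k%50 else 14,(k-y0)*s),(0,0,255),1)
    cv2.imwrite(f"pics/{name}.png",im)
def grab(n,save):
    from bench import bot
    f=bot.grab_frame(n);pickle.dump(f,open(f"pics/{save}.pkl","wb"));return f
def load(s): return pickle.load(open(f"pics/{s}.pkl","rb"))
E
python3 - <<'E'
from h import *
f=grab("scene","b_scene");crop(f,330,100,400,180,8,"b_scene_jar");crop(f,230,140,390,260,5,"b_scene_rail")
g=grab("side","b_side");crop(g,330,280,430,400,5,"b_side_jar");crop(g,280,130,370,260,6,"b_side_rail")
E
python3 -c "
import cv2
for n in ['b_scene_jar','b_side_jar','b_scene_rail','b_side_rail']: print(cv2.imread(f'pics/{n}.png').shape)"
```

```text
(640, 560, 3)
(600, 500, 3)
(600, 800, 3)
(780, 540, 3)
```

```bash
python3 - <<'E'
from h import *
crop(load("b_scene"),330,105,400,180,8,"b_scene_jar");crop(load("b_side"),285,135,365,255,5,"b_side_rail")
E
```

```text
(no output)
```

View pics/b_scene_jar.png

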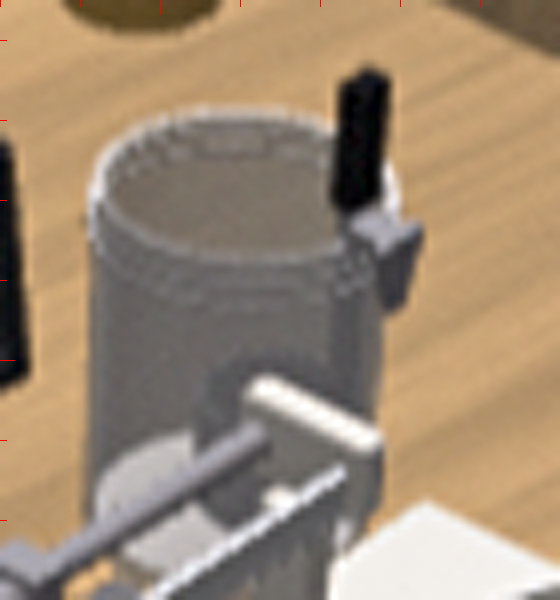

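View pics/b_side_jar.png

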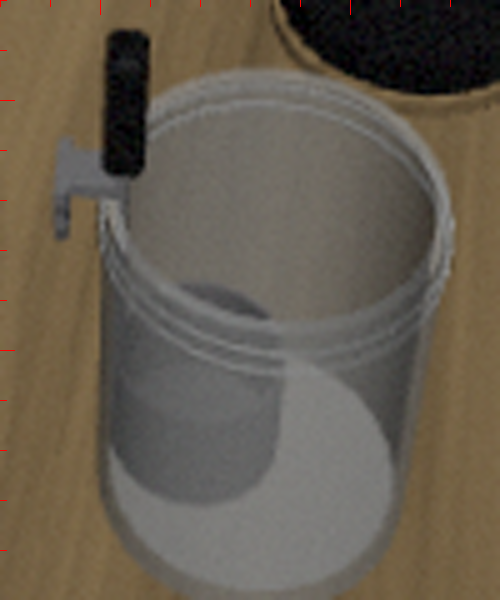

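View pics/b_scene_rail.png

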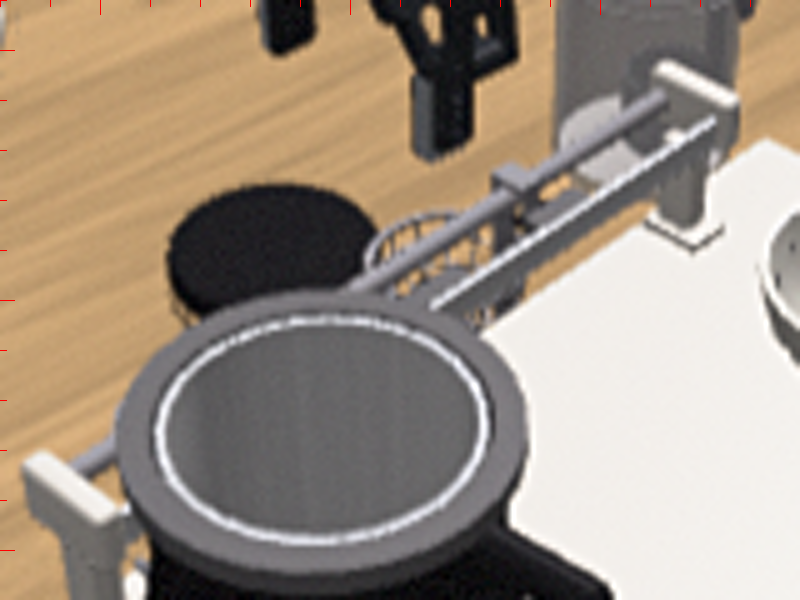

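View pics/b_side_rail.png

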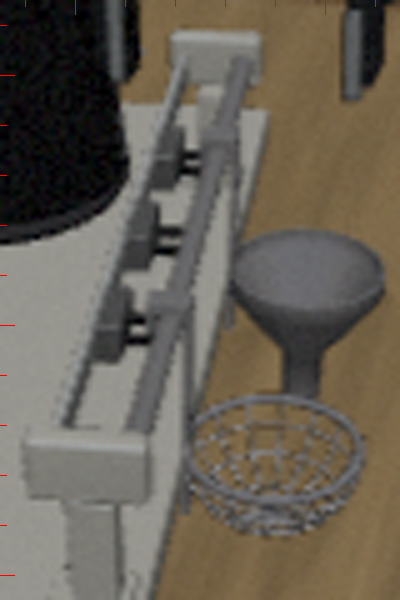

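```bash
python3 - <<'E'
from h import *
f=load("b_scene");g=load("b_side")
X,r=tri([(f,(375.0,122.2)),(g,(355.2,300.8))]);print("grip",X,r)
Y,r=tri([(f,(379.4,143.2)),(g,(342.2,327))]);print("foot",Y,r)
# jar rim ellipse from side (outer rim): left 305?; use fit on z=135 points
rim=[(330+100/5,280+205/5),(330+455/5,280+225/5),(330+260/5,280+70/5)]
print("rim side",onz(g,rim,135))
rim=[(330+90/8,105+195/8),(330+230/8,105+106/8),(330+232/8,105+262/8)]
print("rim scene",onz(f,rim,135))
# rail: ends at posts. 
# side image: rail near end at post cap (137,432)/5, far end (240,62)/5 ; z rail?
a=[(285+240/5,135+62/5),(285+137/5,135+430/5)]
b=[(230+660/5,140+97/5),(230+80/5,140+470/5)]
for i,j in ((0,1),(1,0)):
    print("rail end",tri([(g,a[i]),(f,b[j])]))
# strap tops: strainer near: side (172,302)/5; scene (515,178)/5
print("strainer hook",tri([(g,(285+172/5,135+300/5)),(f,(230+513/5,140+176/5))]))
w=__import__('pickle')
E
```

```text
grip [449.32381611 310.49517745 167.96005828] [[-0.4, -0.2], [-0.7, 0.4]]
foot [466.92814435 314.18342946 113.00116919] [[-0.4, -0.2], [-0.7, 0.3]]
rim side [[453.66460989 318.68031228 135.        ]
 [353.81840402 304.87169877 135.        ]
 [415.47727604 255.19819311 135.        ]]
rim scene [[380.27650112 261.62519472 135.        ]
 [367.87794164 337.2592621  135.        ]
 [439.90714783 267.3481153  135.        ]]
rail end (array([ 585.81405696, -157.17950718,  178.15150311]), [[-0.7, 0.5], [-1.0, -0.7]])
rail end (array([555.38137719, 154.51637555, 181.05342927]), [[-2.1, 1.0], [-1.7, -0.8]])
strainer hook (array([561.84716184,  67.35485239, 182.79819951]), [[-0.5, 0.2], [-0.4, -0.2]])
```

```bash
python3 - <<'E'
from h import *
f=grab("wrist","b_wrist");crop(f,240,60,400,220,5,"b_w1");crop(f,310,180,410,360,4,"b_w2")
E
python3 -c "
import cv2
print(cv2.imread('pics/b_w2.png').shape)"
```

```text
(720, 400, 3)
```

```bash
python3 - <<'E'
from h import *
f=load("b_wrist");crop(f,310,80,400,220,4,"b_w1");crop(f,310,205,400,345,4,"b_w2")
E
```

```text
(no output)
```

View pics/b_w1.png

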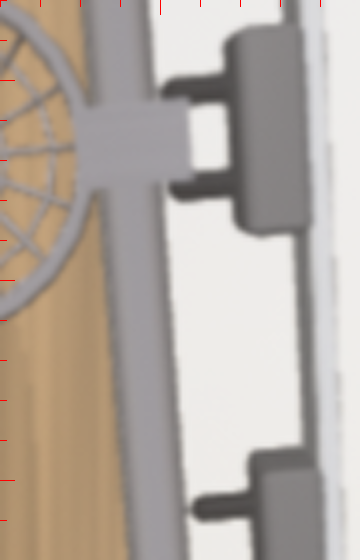

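View pics/b_w2.png

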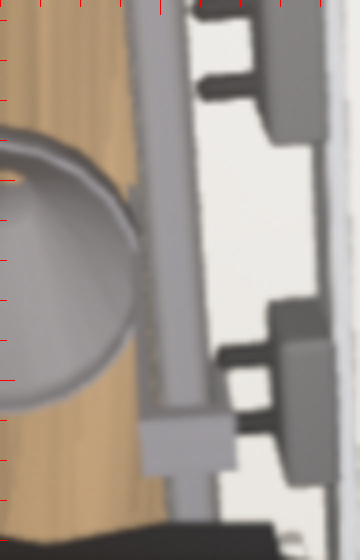

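```bash
python3 - <<'E'
from h import *
f=load("b_wrist")
r=onz(f,[(346.4,167.5),(352.1,230),(331+0.0,102.0)],175);print("rail",r)
d=r[0]-r[1];print("yaw",np.degrees(np.arctan2(-d[0],d[1])))
j=onz(f,[(358,207.5),(359.5,227.5),(350.75,102.5),(352.5,126.75),(364.2,294.2)],169);print("jaw tips",j)
m=(j[0]+j[1])/2;n=(j[2]+j[3])/2;print("mids",m,n,np.linalg.norm(m-n))
d=n-m;print("yaw2",np.degrees(np.arctan2(-d[0],d[1])))
t=onz(f,[(346,115),(310+188/4,205+443/4)],184);print("straps",t,t.mean(0)); d=t[0]-t[1];print(np.degrees(np.arctan2(-d[0],d[1])),np.linalg.norm(d))
E
```

```text
rail [[566.49406185  32.84480311 175.        ]
 [571.44358915 -11.24809819 175.        ]
 [555.99613931  74.30709415 175.        ]]
yaw 6.404768634616122
jaw tips [[575.78025633   3.3685429  169.        ]
 [577.34830191 -11.66589163 169.        ]
 [568.92356389  74.23936268 169.        ]
 [570.43546208  58.91846433 169.        ]
 [582.89658045 -66.43261237 169.        ]]
mids [576.56427912  -4.14867437 169.        ] [569.67951299  66.5789135  169.        ] 71.06188633995033
yaw2 5.559770477748701
straps [[564.86267397  66.43053654 184.        ]
 [575.99462252 -74.7951066  184.        ]] [570.42864825  -4.18228503 184.        ]
4.506954998547164 141.66369527806194
```

Request:
{"api": "arm_command", "payload": {"steps": [[[40, -12, -12, 0], [50, -16, -12, 0], [50, -16, -12, 0], [50, -16, -12, 0], [50, -16, -12, 0], [50, -16, -5, 0], [20, -8, 0, 0]]], "grip": 60}}

```text
time_s: 1.18
position: [449.0, 312.5, 260.8]
ee_rot: [-0.0, 0.706, 0.708, 0.0]
contact_force: [0.5, -0.0, -1.0]
finger_gap: 0.707
```

Request:
{"api": "arm_command", "payload": {"steps": [[[0, 0, 0, -10], [0, 0, 0, -10], [0, 0, 0, -10], [0, 0, 0, -10], [0, 0, 0, -10], [0, 0, 0, -10], [0, 0, 0, -10], [0, 0, 0, -10], [0, 0, 0, -10], [0, 0, 0, -10]]]}}

```text
time_s: 2.42
position: [450.0, 310.0, 260.6]
ee_rot: [-0.0, -0.09, 0.996, -0.0]
contact_force: [0.6, 0.9, -0.4]
finger_gap: 0.705
```

```bash
python3 - <<'E'
from h import *
from bench import bot
s=bot.sense();print(s["time_s"],np.round(s["qpos"],3),s["position"],s["ee_rot"],s["contact_force"])
from scipy.spatial.transform import Rotation as R
q=s["ee_rot"];print(R.from_quat([q[1],q[2],q[3],q[0]]).as_matrix().round(3))
f=grab("wrist","c_wrist");cv2.imwrite("pics/c_wrist.png",f["image"][:,:,::-1]);print(f["extrinsics"])
E
```

```text
2.425 [0.603 0.114 0.334 1.79  0.    0.423] [449.98318107 309.99734539 260.60895651] [-6.57072840e-05 -9.00224568e-02  9.95939733e-01 -2.93601684e-05] [ 0.57846732  0.85673339 -0.40153975]
[[-0.984 -0.179 -0.   ]
 [-0.179  0.984 -0.   ]
 [ 0.    -0.    -1.   ]]
[[-1.79110084e-01 -9.48155263e-01 -2.62528427e-01  3.83530868e+02]
 [ 9.83828960e-01 -1.72722345e-01 -4.74085311e-02  2.96776405e+02]
 [-3.93877388e-04 -2.66774416e-01  9.63758920e-01  4.40714847e+02]
 [ 0.00000000e+00  0.00000000e+00  0.00000000e+00  1.00000000e+00]]
```

View pics/c_wrist.png

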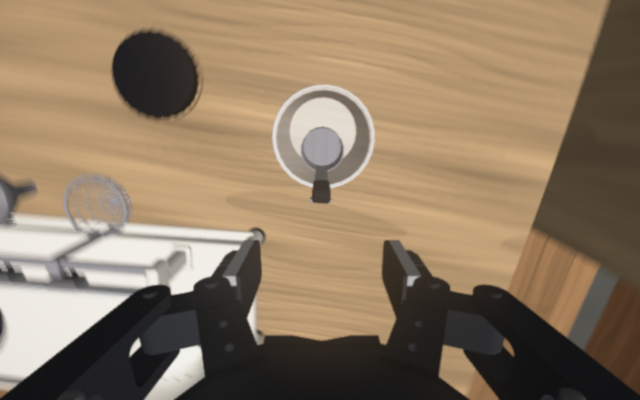

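```bash
python3 - <<'E'
from h import *
crop(load("c_wrist"),265,80,385,210,6,"c_w1")
im=cv2.imread("pics/c_w1.png");cv2.imwrite("pics/c_w1.png",im[180:])
E
```

```text
(no output)
```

View pics/c_w1.png

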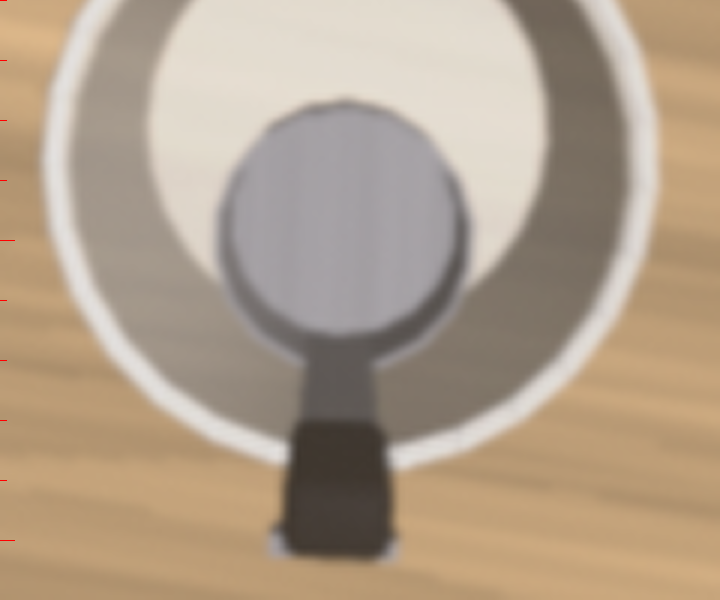

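```bash
python3 - <<'E'
from h import *
f=load("c_wrist")
a=onz(f,[(321.3,196.7)],191)[0];b=onz(f,[(322.3,148.7)],62)[0];d=a-b
print(a,b,np.linalg.norm(d[:2]),np.degrees(np.arctan2(d[1],d[0])))
c=onz(f,[(265+288/6,80+(487+180)/6),(265+389/6,80+(487+180)/6),(265+290/6,80+(552+180)/6),(265+392/6,80+(552+180)/6)],191)
print(c,c.mean(0))
E
```

```text
[449.15758767 308.6249925  191.        ] [422.8001867  305.02380073  62.        ] 26.60227749693946 7.780105864974373
[[445.67422617 300.90461573 191.        ]
 [443.14040403 314.8148073  191.        ]
 [454.94592909 302.81059608 191.        ]
 [452.36178647 316.99600024 191.        ]] [449.03058644 308.88150484 191.        ]
```

Request:
{"api": "arm_command", "payload": {"steps": [[[0, 0, 40, 0], [0, 0, 40, 0], [0, 0, 20, 0], [0, 0, 10, 0], [0, 0, 0, 0]]], "grip": 40}}

```text
time_s: 3.1
position: [449.9, 309.9, 150.7]
ee_rot: [-0.0, -0.087, 0.996, -0.0]
contact_force: [0.4, -0.4, 1.6]
finger_gap: 0.473
```

```bash
python3 - <<'E'
from h import *
from bench import bot
s=bot.sense();print(s["time_s"],s["position"],s["contact_force"],s["finger_gap"])
f=grab("side","d_side");crop(f,310,240,440,360,6,"d_side")
f=grab("scene","d_scene");crop(f,320,60,440,160,6,"d_scene")
f=grab("wrist","d_wrist");crop(f,220,100,420,300,3,"d_wrist")
a=np.hstack([cv2.resize(cv2.imread(f"pics/{n}.png"),(400,400)) for n in ("d_side","d_scene")]);cv2.imwrite("pics/d2.png",a)
E
```

```text
3.1 [449.91997068 309.90804271 150.65133842] [ 0.37000614 -0.35345936  1.62453988] 0.4729180763415956
```

View pics/d2.png

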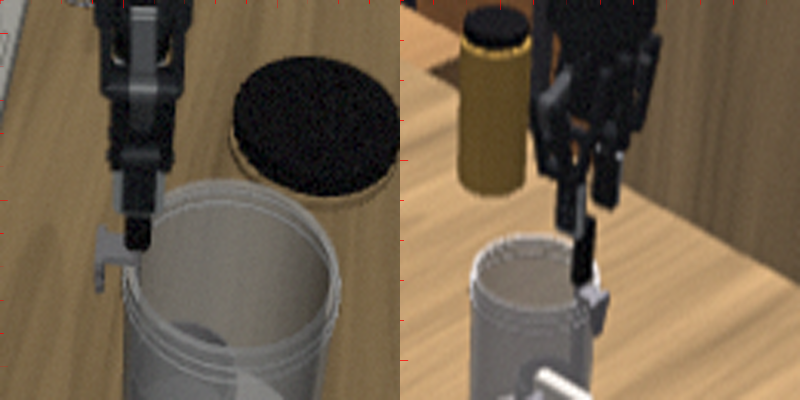

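View pics/d_wrist.png

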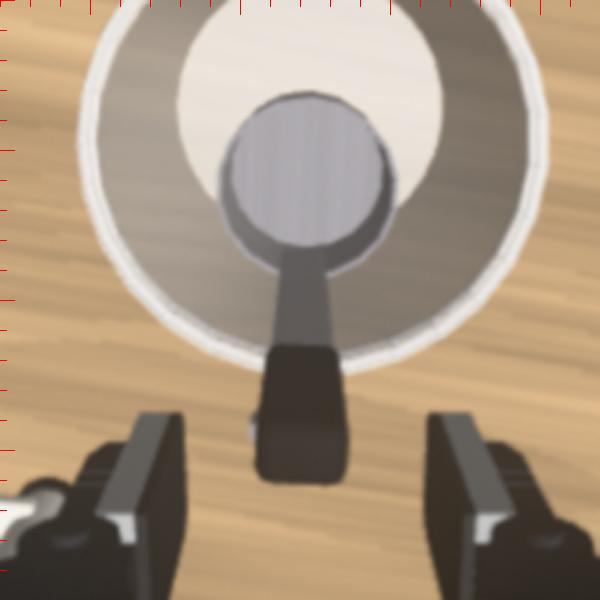

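Request:
{"api": "arm_command", "payload": {"steps": [[[0, 0, 3, 0], [0, 0, 0, 0], [0, 0, 0, 0], [0, 0, 0, 0], [0, 0, 0, 0], [0, 0, 0, 0]]], "grip": 8}}

```text
time_s: 4.0
position: [450.2, 310.1, 148.1]
ee_rot: [0.0, -0.087, 0.996, 0.0]
contact_force: [0.5, -0.1, 5.8]
finger_gap: 0.155
```

```bash
python3 - <<'E'
from h import *
from bench import bot
s=bot.sense();print(s["time_s"],s["position"],s["contact_force"],s["torque"],s["finger_gap"]*85.4)
f=grab("side","e_side");crop(f,310,240,440,360,6,"d_side")
f=grab("wrist","e_wrist");crop(f,220,100,420,300,3,"d_wrist")
a=np.hstack([cv2.resize(cv2.imread(f"pics/{n}.png"),(400,400)) for n in ("d_side","d_wrist")]);cv2.imwrite("pics/e2.png",a)
E
```

```text
4.0 [450.18247654 310.09868299 148.05508485] [ 0.52379933 -0.08818353  5.76897168] [-0.02663128 -0.09929848 -0.0106142 ] 13.245225701540548
```

View pics/e2.png

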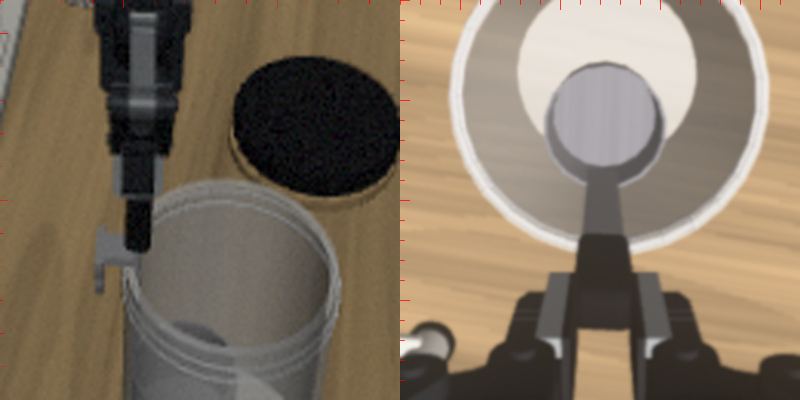

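```bash
python3 - <<'E'
from h import *
f=load("e_side")
crop(f,325,255,385,330,8,"e3")
for z in (148,158,167,170,180,191): 
    p=proj(f,[[450,310+9,z],[450,310,z]]);print(z,np.round(p,1).tolist(), ((p[0]-[325,255])*8).round())
E
```

```text
148 [[352.6, 315.4], [353.8, 310.7]] [221. 483.]
158 [[352.8, 310.5], [353.9, 305.8]] [222. 444.]
167 [[352.9, 306.0], [354.1, 301.3]] [223. 408.]
170 [[353.0, 304.4], [354.1, 299.8]] [224. 395.]
180 [[353.1, 299.3], [354.2, 294.7]] [225. 354.]
191 [[353.2, 293.5], [354.4, 288.9]] [226. 308.]
```

View pics/e3.png

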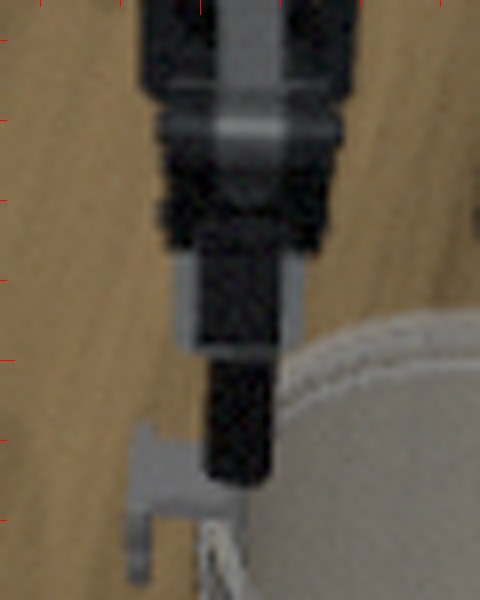

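```bash
python3 - <<'E'
from h import *
f=load("b_scene");g=load("b_side");w=load("b_wrist")
crop(f,270,100,340,175,7,"t1");crop(g,290,90,380,165,6,"t2")
for z in (195,208,220,230):
  P=[[549.7-48,0,z],[549.7+48,0,z]]
  print(z,proj(f,P).round(1).tolist(),proj(g,P).round(1).tolist(),proj(w,P).round(1).tolist())
a=cv2.imread("pics/t1.png");b=cv2.imread("pics/t2.png");print(a.shape,b.shape)
cv2.imwrite("pics/t.png",cv2.resize(np.hstack([a[:450],cv2.resize(b,(540,450))]),(800,350)))
E
```

```text
195 [[287.6, 169.7], [318.3, 192.0]] [[356.0, 176.1], [309.9, 171.7]] [[244.5, 224.7], [397.4, 224.8]]
208 [[287.3, 164.4], [318.2, 186.6]] [[356.1, 170.4], [309.7, 166.0]] [[239.2, 232.4], [402.6, 232.5]]
220 [[286.9, 159.4], [318.2, 181.5]] [[356.2, 165.0], [309.4, 160.8]] [[233.5, 240.5], [408.2, 240.6]]
230 [[286.7, 155.2], [318.1, 177.2]] [[356.3, 160.5], [309.3, 156.3]] [[228.2, 248.2], [413.4, 248.3]]
(525, 490, 3) (450, 540, 3)
```

View pics/t1.png

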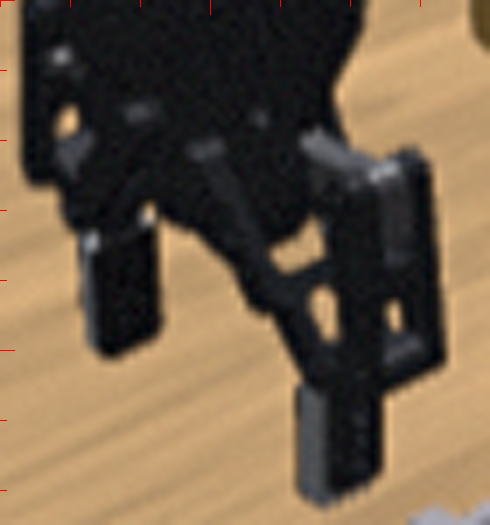

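View pics/t2.png

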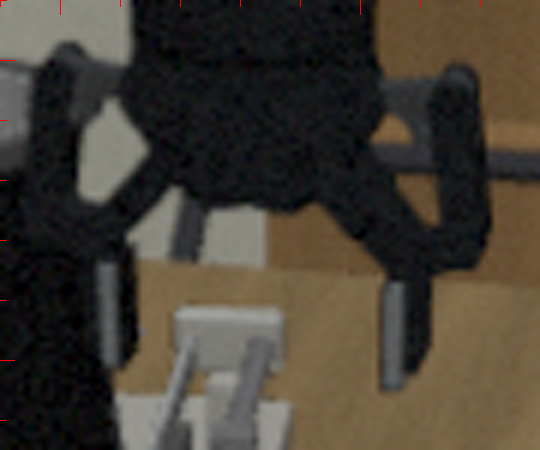

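Request:
{"api": "arm_command", "payload": {"steps": [[[0, 0, 0, 0], [0, 0, 0, 0], [0, 0, 0, 0], [0, 0, 0, 0]]], "grip": 34}}

```text
time_s: 4.6
position: [449.9, 310.0, 147.5]
ee_rot: [-0.0, -0.087, 0.996, -0.0]
contact_force: [0.4, 0.1, 0.8]
finger_gap: 0.399
```

```bash
python3 - <<'E'
from h import *
from bench import bot
s=bot.sense();print(s["time_s"],s["position"],s["contact_force"],s["torque"],s["finger_gap"]*85.4)
f=grab("side","f_side");crop(f,325,245,405,330,5,"f1")
g=grab("scene","f_scene");crop(g,350,75,430,160,5,"f2")
g=grab("wrist","f_wrist");crop(g,270,180,370,265,5,"f3")
a=np.hstack([cv2.imread(f"pics/f{i}.png")[:,:400] for i in (1,2)]);cv2.imwrite("pics/f.png",a)
E
```

```text
4.6 [449.92964928 309.96875688 147.52292994] [0.38453217 0.10472376 0.79184785] [0.00968318 0.00859908 0.08597352] 34.09666196884874
```

View pics/f.png

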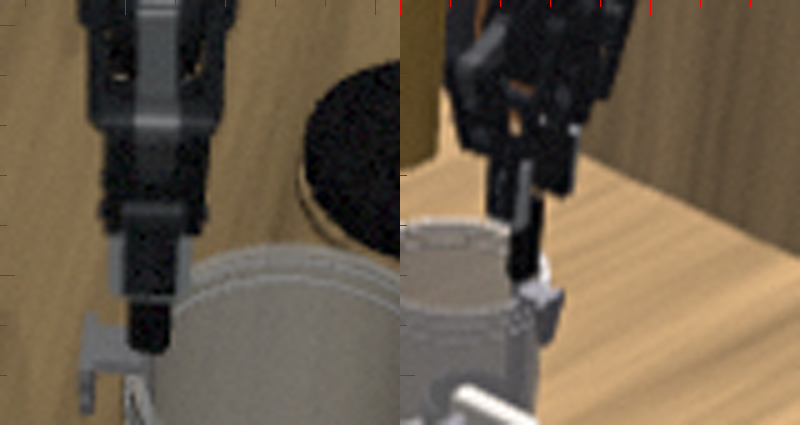

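View pics/f3.png

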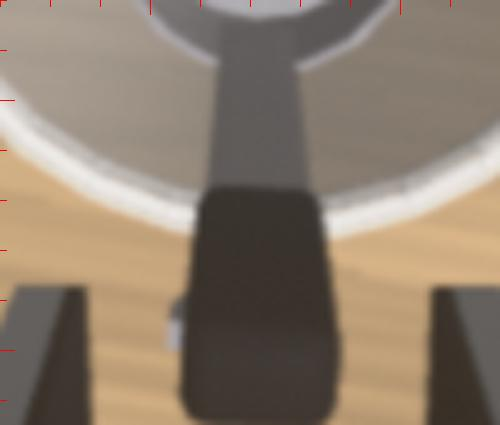

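```bash
python3 - <<'E'
from h import *
f=load("f_side")
for y in (327,331,335,340):
  o,d=ray(f,[(355,304.4)]);t=(y-o[1])/d[0][1];print(y,o+t*d[0])
w=load("f_wrist")
# wrist tips inner edge of left finger bottom: (88,287)/5+ (270,180); right (430,287)
for x in (436,439,442):
  for uv in [(270+88/5,180+287/5),(270+430/5,180+287/5)]:
    o,d=ray(w,[uv]);
    # solve for z such that separation 34
  o,d=ray(w,[(270+88/5,180+287/5),(270+430/5,180+287/5)])
for z in (150,160,165,170,175,180,185):
  p=onz(w,[(270+88/5,180+287/5),(270+430/5,180+287/5)],z);print(z,p.round(1).tolist(),np.linalg.norm(p[0]-p[1]))
E
```

```text
327 [445.90798236 327.         179.19366142]
331 [445.29255055 331.         183.43614294]
335 [444.67711874 335.         187.67862446]
340 [443.90782898 340.         192.98172637]
150 [[459.8, 289.2, 150.0], [452.3, 331.2, 150.0]] 42.702694141127274
160 [[455.5, 289.6, 160.0], [448.5, 329.3, 160.0]] 40.29980105138813
165 [[453.3, 289.8, 165.0], [446.5, 328.3, 165.0]] 39.098354506518476
170 [[451.2, 290.1, 170.0], [444.6, 327.4, 170.0]] 37.89690796164888
175 [[449.0, 290.3, 175.0], [442.7, 326.4, 175.0]] 36.695461416779295
180 [[446.9, 290.5, 180.0], [440.7, 325.5, 180.0]] 35.494014871909755
185 [[444.7, 290.7, 185.0], [438.8, 324.5, 185.0]] 34.2925683270401
```

Request:
{"api": "arm_command", "payload": {"steps": [[[0, 0, 4, 0], [0, 0, 4, 0], [0, 0, 4, 0]]]}}

```text
time_s: 5.12
position: [449.9, 309.9, 135.2]
ee_rot: [-0.0, -0.087, 0.996, -0.0]
contact_force: [-1.0, -0.1, -0.5]
finger_gap: 0.393
```

Request:
{"api": "arm_command", "payload": {"steps": [[[0, 0, 4, 0], [0, 0, 4, 0], [0, 0, 4, 0]]]}}

```text
time_s: 5.5
position: [450.0, 310.0, 123.4]
ee_rot: [-0.0, -0.087, 0.996, -0.0]
contact_force: [-0.5, -0.7, 1.1]
finger_gap: 0.401
```

```bash
python3 - <<'E'
from h import *
from bench import bot
s=bot.sense();print(s["time_s"],s["position"],s["contact_force"],s["torque"],s["finger_gap"]*85.4)
f=grab("side","g_side");crop(f,325,245,405,330,5,"f1")
g=grab("wrist","g_wrist");crop(g,280,180,360,265,5,"f3")
a=np.hstack([cv2.imread(f"pics/f{i}.png")[:,:400] for i in (1,3)]);cv2.imwrite("pics/g.png",a)
E
```

```text
5.5 [449.98134161 309.99133944 123.39032239] [-0.46361781 -0.70553466  1.141516  ] [-0.02454123  0.04021094 -0.03856635] 34.28420777201478
```

View pics/g.png

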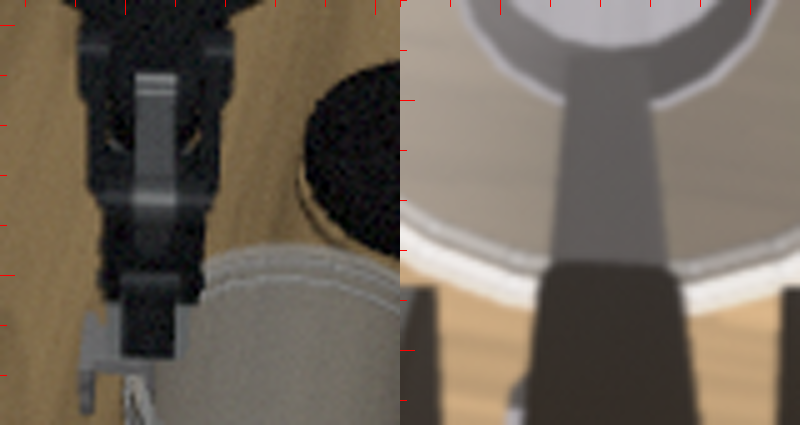

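Request:
{"api": "arm_command", "payload": {"steps": [[[0, 1, 0, 0], [0, 0, 0, 0], [0, 0, 0, 0], [0, 0, 0, 0], [0, 0, 0, 0], [0, 0, 0, 0]]], "grip": 5}}

```text
time_s: 6.35
position: [449.9, 311.1, 123.9]
ee_rot: [0.0, -0.087, 0.996, 0.0]
contact_force: [-0.3, -1.3, 3.0]
finger_gap: 0.174
```

```bash
python3 - <<'E'
from h import *
from bench import bot
s=bot.sense();print(s["time_s"],s["position"],s["contact_force"],s["torque"],s["finger_gap"]*85.4)
E
```

```text
6.35 [449.93582189 311.06165099 123.93923863] [-0.34515115 -1.33449543  2.96773662] [-0.16423484  0.02707021 -0.00056423] 14.820905878669981
```

Request:
{"api": "arm_command", "payload": {"steps": [[[0, 0, -3, 0], [0, 0, -5, 0], [0, 0, -10, 0], [0, 0, -15, 0], [0, 0, -20, 0], [0, 0, -20, 0]]]}}

```text
time_s: 7.1
position: [449.8, 311.0, 198.3]
ee_rot: [0.0, -0.087, 0.996, 0.0]
contact_force: [0.1, 1.0, -2.3]
finger_gap: 0.174
```

```bash
python3 - <<'E'
from h import *
from bench import bot
s=bot.sense();print(s["time_s"],s["position"],s["contact_force"],s["torque"],s["finger_gap"]*85.4)
f=grab("side","i_side");crop(f,315,185,435,395,3,"f1")
f=grab("scene","i_scene");crop(f,300,40,440,190,4,"f2")
a=np.hstack([cv2.resize(cv2.imread("pics/f1.png"),(342,600)),cv2.resize(cv2.imread("pics/f2.png"),(450,482)).copy() if 0 else cv2.copyMakeBorder(cv2.resize(cv2.imread("pics/f2.png"),(450,482)),0,118,0,0,0)]);cv2.imwrite("pics/i.png",a)
E
```

```text
7.1 [449.84470373 311.04358887 198.33268379] [ 0.10271076  0.95226288 -2.26071759] [-0.02976861  0.05624299 -0.05878786] 14.831372450968587
```

View pics/i.png

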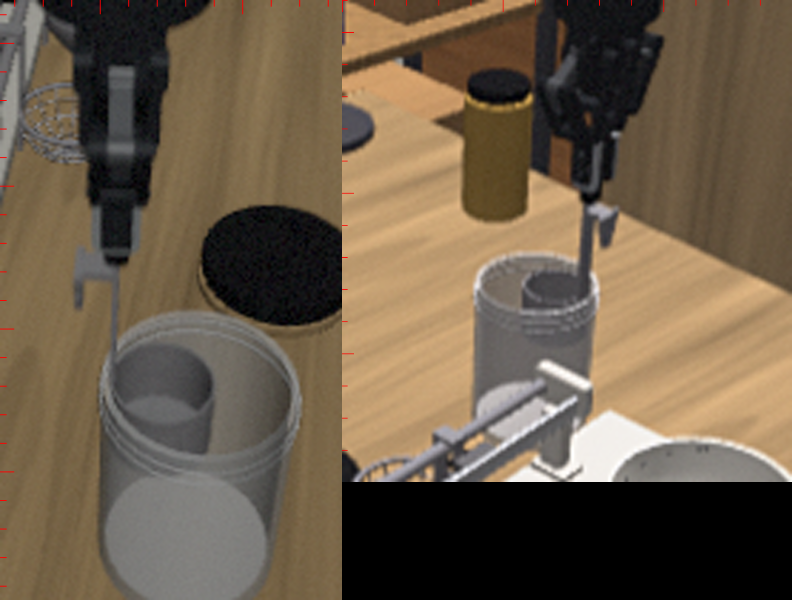

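Request:
{"api": "arm_command", "payload": {"steps": [[[0, 0, -30, 0], [0, 0, -35, 0], [0, 0, -30, 0], [0, 0, -15, 0]]]}}

```text
time_s: 7.7
position: [450.1, 311.2, 308.2]
ee_rot: [0.001, -0.087, 0.996, 0.0]
contact_force: [-0.5, 0.6, -2.3]
finger_gap: 0.175
```

```bash
python3 - <<'E'
from h import *
from bench import bot
from scipy.spatial.transform import Rotation as R
s=bot.sense();q=s["ee_rot"];M=R.from_quat([q[1],q[2],q[3],q[0]]).as_matrix()
print(s["time_s"],s["position"],M.round(3),s["qpos"])
# grip ~ TCP xy. target grip: place -8.5 along x yaw5.7
a=np.radians(5.7);t=np.array([570.6-8.5*np.cos(a),-4.7-8.5*np.sin(a),s["position"][2]]);print(t,M.T@(t-s["position"]))
f=grab("side","j_side");cv2.imwrite("pics/j.png",f["image"][:,:,::-1])
E
```

```text
7.7 [450.11044516 311.15459356 308.15735592] [[-0.985 -0.174  0.002]
 [-0.174  0.985  0.001]
 [-0.002  0.001 -1.   ]] [ 6.04882375e-01  1.56558437e-01  4.77868268e-01  1.89030050e+00
 -5.01631773e-05  4.30368556e-01]
[562.14202766  -5.54421787 308.15735592] [-5.53418635e+01 -3.31340415e+02 -1.42528951e-01]
```

View pics/j.png

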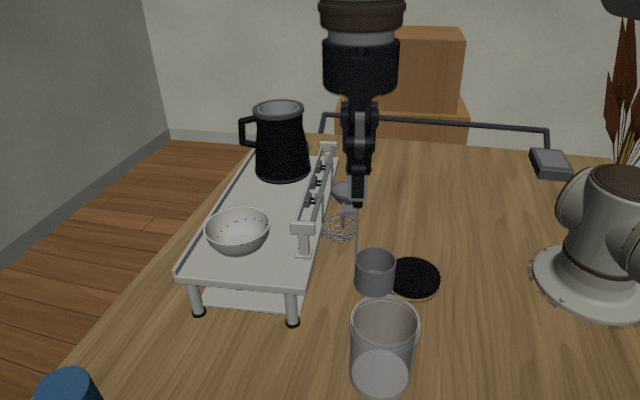

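Request:
{"api": "arm_command", "payload": {"steps": [[[-4, -30, 0, 0], [-9, -50, 0, 0], [-9, -50, 0, 0], [-9, -50, 0, 0], [-9, -50, 0, 0], [-9, -50, 0, 0], [-5, -35, 0, 0], [-1, -16, 0, 0], [0, 0, 0, 4.3], [0, 0, 0, 0]]]}}

```text
time_s: 9.0
position: [561.3, -5.1, 306.3]
ee_rot: [-0.0, -0.05, 0.999, 0.0]
contact_force: [-0.1, -0.5, -1.5]
finger_gap: 0.176
```

```bash
python3 - <<'E'
from h import *
from bench import bot
from scipy.spatial.transform import Rotation as R
s=bot.sense();q=s["ee_rot"];M=R.from_quat([q[1],q[2],q[3],q[0]]).as_matrix()
print(s["time_s"],s["position"],M.round(3),s["contact_force"],s["torque"])
for n in ("side","scene","wrist"):
    f=grab(n,"k_"+n);cv2.imwrite(f"pics/k_{n}.png",f["image"][:,:,::-1])
E
```

```text
9.0 [561.33426658  -5.13564484 306.31408298] [[-0.995 -0.1   -0.001]
 [-0.1    0.995  0.   ]
 [ 0.     0.    -1.   ]] [-0.12584427 -0.51910433 -1.51009029] [ 0.01245551 -0.00290928 -0.01513429]
```

View pics/k_wrist.png

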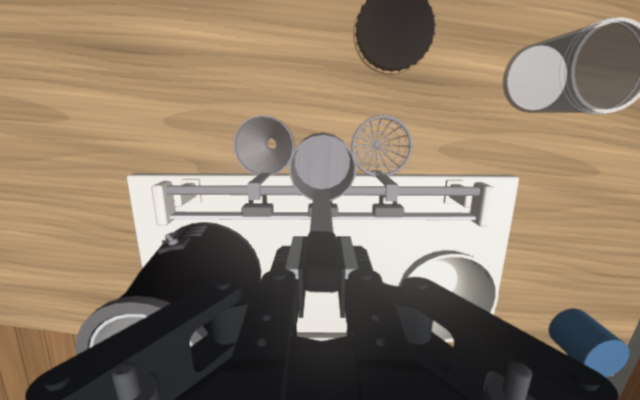

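View pics/k_side.png

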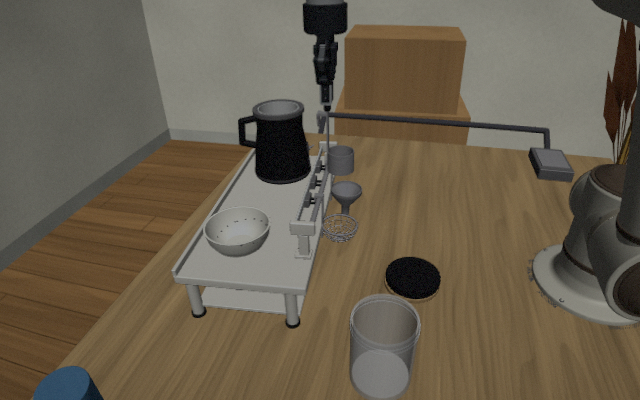

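View pics/k_scene.png

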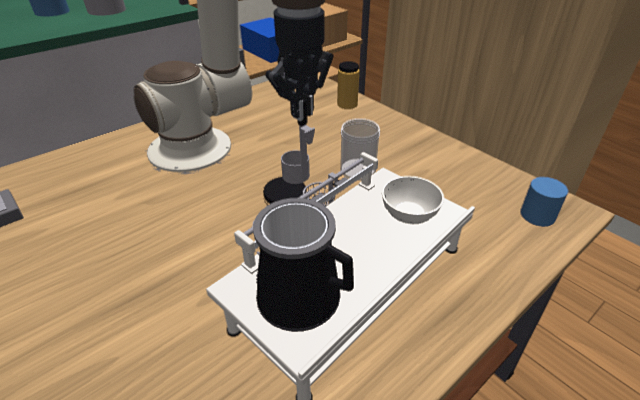

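```bash
python3 - <<'E'
from h import *
f=load("k_wrist");crop(f,150,110,350,230,4,"k1");crop(f,300,110,500,230,4,"k2")
E
```

```text
(no output)
```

View pics/k1.png

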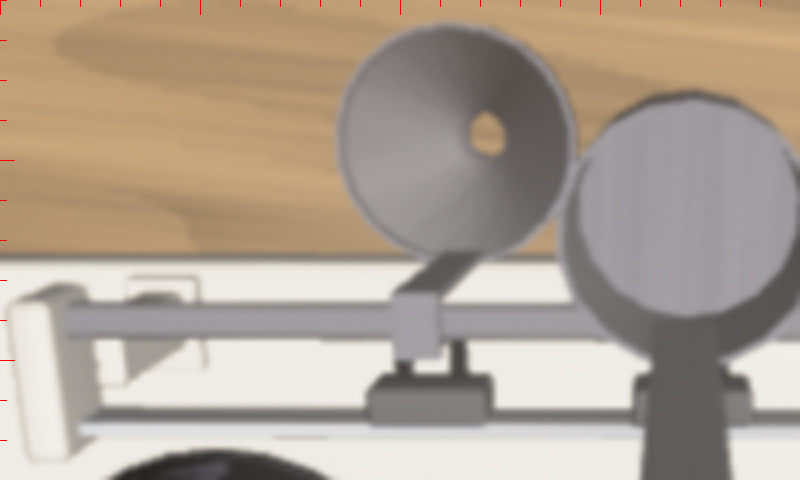

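View pics/k2.png

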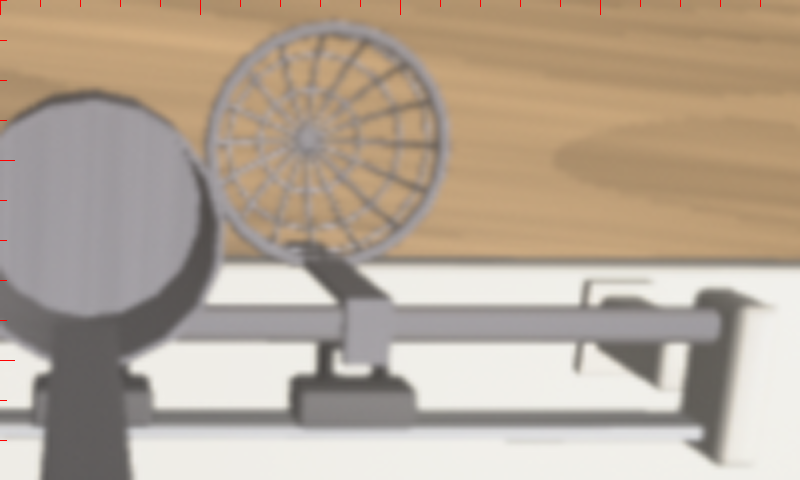

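```bash
python3 - <<'E'
from h import *
from bench import bot
f=load("k_wrist");s=bot.sense();T=np.array(s["position"])
r=onz(f,[(167.5,189.75),(478.75,191.25)],175);d=r[1]-r[0];yaw=np.degrees(np.arctan2(-d[0],d[1]));print("rail",r,yaw,np.linalg.norm(d))
st=onz(f,[(254.25,191.4),(392.1,192.75)],184);d=st[1]-st[0];print("straps",st,st.mean(0),np.degrees(np.arctan2(-d[0],d[1])),np.linalg.norm(d))
a=np.radians(5.7);ex=np.array([np.cos(a),np.sin(a)]);ey=np.array([-np.sin(a),np.cos(a)])
P=st.mean(0)[:2]; 
# rail line intersection
y0=(r[0][:2]@ey);t=(P@ey-y0)/((r[1][:2]-r[0][:2])@ey);Pr=r[0][:2]+t*(r[1][:2]-r[0][:2]);print("place",Pr)
# cup rim: left/right extreme at z=247
c=onz(f,[(290,161.5),(355.25,161.5)],247);print("cup",c,c.mean(0),np.linalg.norm(c[0]-c[1]))
# block top centre & bottom edges visible
print("TCP rel place in rail axes", (T[:2]-Pr)@ex,(T[:2]-Pr)@ey)
cm=c.mean(0)[:2]; print("cup rel place",(cm-Pr)@ex,(cm-Pr)@ey)
E
```

```text
rail [[ 585.87781838 -167.13919226  175.        ]
 [ 554.05131293  160.82196265  175.        ]] 5.5428279446206306 329.50181422381456
straps [[575.94223148 -73.37430021 184.        ]
 [563.06817066  66.77002498 184.        ]] [569.50520107  -3.30213762 184.        ] 5.248624180161548 140.7344070416601
place [569.97395317  -3.25534994]
cup [[531.8376289  -33.82165747 247.        ]
 [526.63106426  17.1974086  247.        ]] [529.23434658  -8.31212443 247.        ] 51.28404642944978
TCP rel place in rail axes -8.737302829964815 -0.7437970911311823
cup rel place -41.040410040688634 -0.9855240938900888
```

Request:
{"api": "arm_command", "payload": {"steps": [[[0, 0.9, 10, 0.2], [0, 0, 20, 0], [0, 0, 18, 0], [0, 0, 10, 0], [0, 0, 0, 0]]]}}

```text
time_s: 9.78
position: [561.0, -4.4, 247.9]
ee_rot: [-0.001, -0.048, 0.999, 0.0]
contact_force: [0.1, 0.1, -1.7]
finger_gap: 0.172
```

```bash
python3 - <<'E'
from h import *
from bench import bot
from scipy.spatial.transform import Rotation as R
s=bot.sense();q=s["ee_rot"];M=R.from_quat([q[1],q[2],q[3],q[0]]).as_matrix()
print(s["time_s"],s["position"],M[0].round(4),s["contact_force"],s["torque"])
f=grab("side","l_side");crop(f,285,95,385,255,5,"l1");cv2.imwrite("pics/l1.png",cv2.imread("pics/l1.png")[:600])
f=grab("scene","l_scene");crop(f,260,90,380,210,5,"l2")
f=grab("wrist","l_wrist");crop(f,220,90,420,240,4,"l3")
E
```

```text
9.775 [560.96835311  -4.39780509 247.94145992] [-0.9954 -0.0962 -0.0013] [ 0.13928672  0.12944016 -1.70718482] [-0.03387544 -0.0574356  -0.02054646]
```

View pics/l1.png

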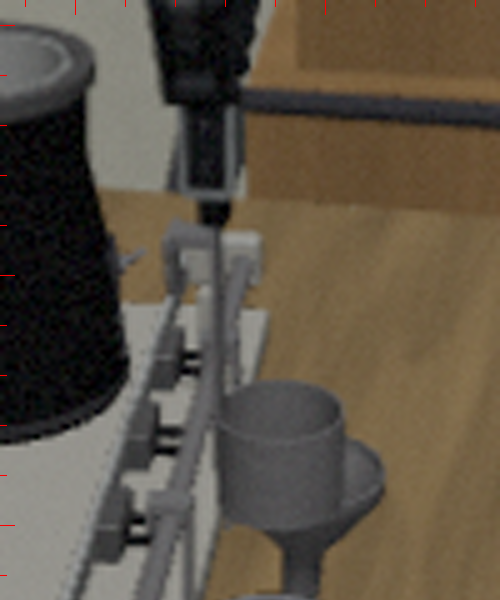

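View pics/l2.png

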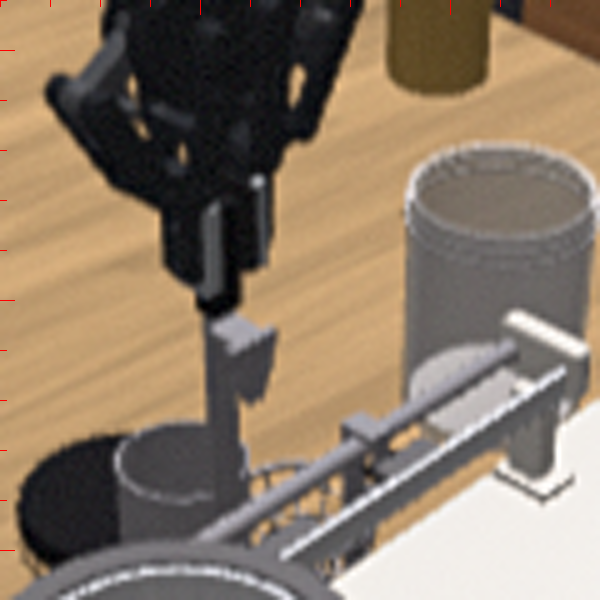

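View pics/l3.png

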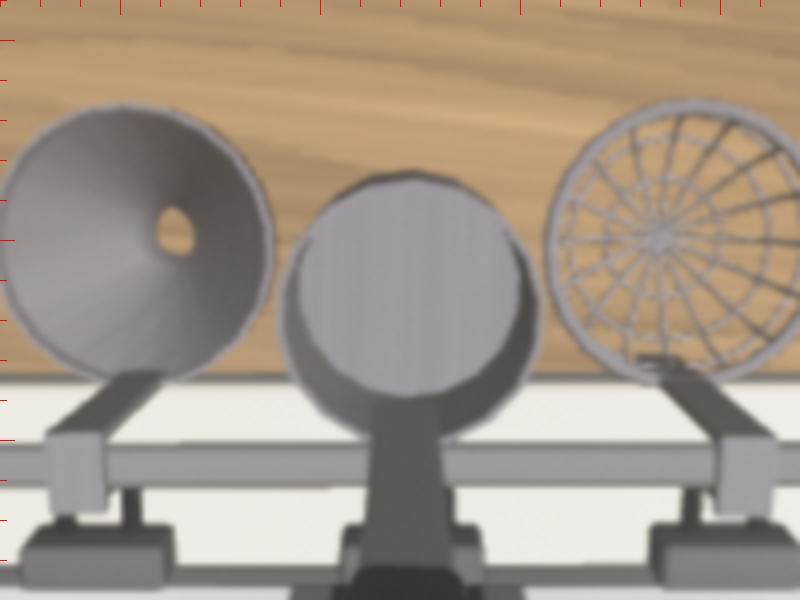

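Request:
{"api": "arm_command", "payload": {"steps": [[[0, 0, 10, 0], [0, 0, 15, 0], [0, 0, 12, 0], [0, 0, 6, 0], [0, 0, 0, 0]]]}}

```text
time_s: 10.55
position: [561.2, -4.6, 205.4]
ee_rot: [-0.0, -0.048, 0.999, 0.0]
contact_force: [0.7, 0.2, -1.7]
finger_gap: 0.176
```

```bash
python3 - <<'E'
from h import *
from bench import bot
s=bot.sense()
print(s["time_s"],s["position"],s["ee_rot"],s["contact_force"],s["torque"])
f=grab("side","m_side");crop(f,300,120,370,200,7,"m1")
f=grab("scene","m_scene");crop(f,270,110,350,200,6,"m2")
f=grab("wrist","m_wrist");crop(f,220,90,420,240,4,"m3")
E
```

```text
10.55 [561.20006328  -4.56287441 205.36897019] [-2.71025103e-04 -4.79416029e-02  9.98850103e-01  1.37566763e-05] [ 0.74827743  0.22037414 -1.68084773] [ 0.00971639 -0.01081381 -0.02011344]
```

View pics/m1.png

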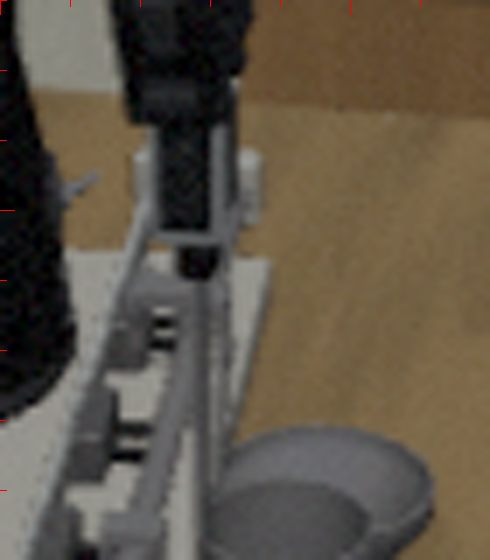

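View pics/m2.png

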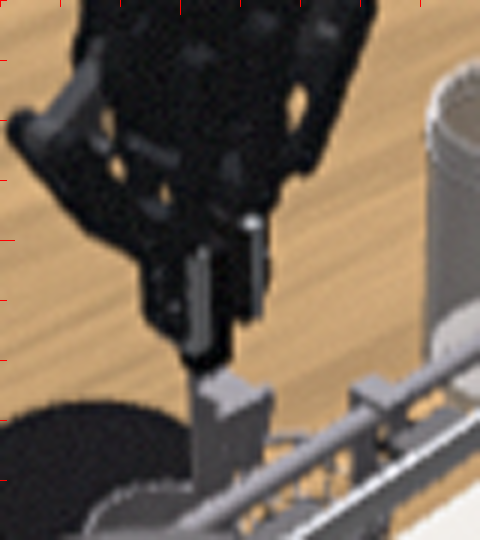

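View pics/m3.png

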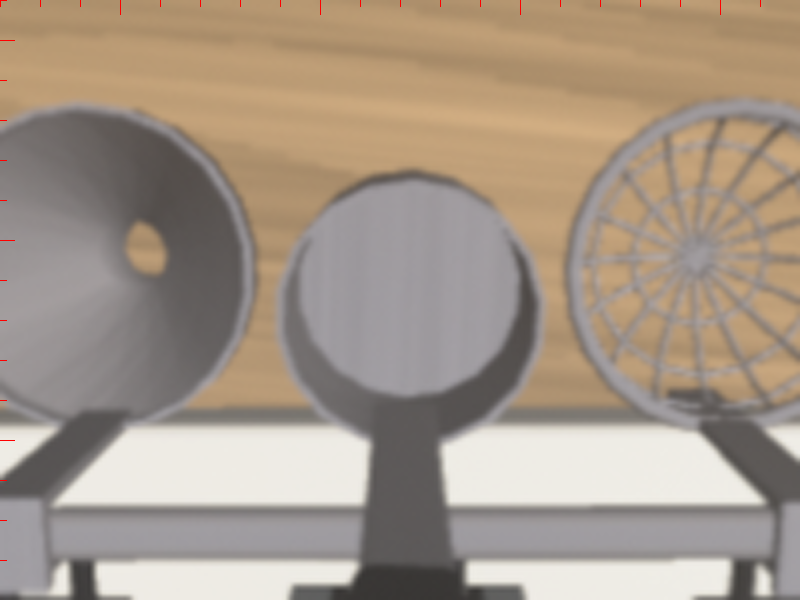

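```bash
cat > ov.py <<'E'
from h import *
a0=np.radians(5.55)
def fr(o,a): 
    c,s=np.cos(a),np.sin(a);R=np.array([[c,-s,0],[s,c,0],[0,0,1]]);return lambda p:np.asarray(o)+np.atleast_2d(p)@R.T
def box(x0,x1,y0,y1,z0,z1):
    c=np.array([[x,y,z] for x in(x0,x1) for y in(y0,y1) for z in(z0,z1)],float)
    e=[(i,j) for i in range(8) for j in range(i+1,8) if bin(i^j).count("1")==1];return [(c[i],c[j]) for i,j in e]
def scoop():
    L=[("g",l) for l in box(-6,6,-8,8,-23,23)]
    # leg
    leg=lambda x:[[x,-11,-32],[x,11,-32],[x,4,-55],[x,-4,-55]]
    for x in(15.5,19.5):
        q=np.array(leg(x),float);L+=[("r",(q[i],q[(i+1)%4])) for i in range(4)]
    L+=[("b",l) for l in box(-1.5,1.5,-7,7,-105,-23)] 
    t=np.linspace(0,2*np.pi,25)
    for z in(-105,-147):
        q=np.c_[-25.5+27*np.cos(t),27*np.sin(t),0*t+z];L+=[("b",(q[i],q[i+1])) for i in range(24)]
    return L
def rail():
    L=[]
    for x,z in((-5,0),(5,0),(0,5)): L.append(("y",(np.array([x,-165,z.real]),np.array([x,165,z]))))
    for y in(-7.5,7.5): L.append(("m",(np.array([6,y,-6.]),np.array([16,y,-6.]))))
    return L
COL=dict(g=(0,255,0),r=(0,0,255),b=(255,128,0),y=(0,255,255),m=(255,0,255))
def overlay(f,items,x0,y0,x1,y1,s,name):
    im=cv2.resize(f["image"][y0:y1,x0:x1,::-1],None,fx=s,fy=s,interpolation=cv2.INTER_CUBIC).copy();base=im.copy()
    for T,L in items:
        for c,(p,q) in L:
            uv=(proj(f,T([p,q]))-[x0,y0]+.5)*s
            cv2.line(im,tuple(uv[0].round().astype(int).tolist()),tuple(uv[1].round().astype(int).tolist()),COL[c],1,cv2.LINE_AA)
    cv2.imwrite(f"pics/{name}.png",np.hstack([base,im]))
E
python3 - <<'E'
from ov import *
T=np.array([561.2,-4.56,205.4]);a=np.radians(5.5)
it=[(fr(T+[-.8,0,44],a),scoop()),(fr([570,-3.3,175],a0),rail())]
overlay(load("m_side"),it,305,130,355,205,8,"n1")
overlay(load("m_scene"),it,270,130,340,200,5,"n2")
E
```

```text
(no output)
```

View pics/n1.png

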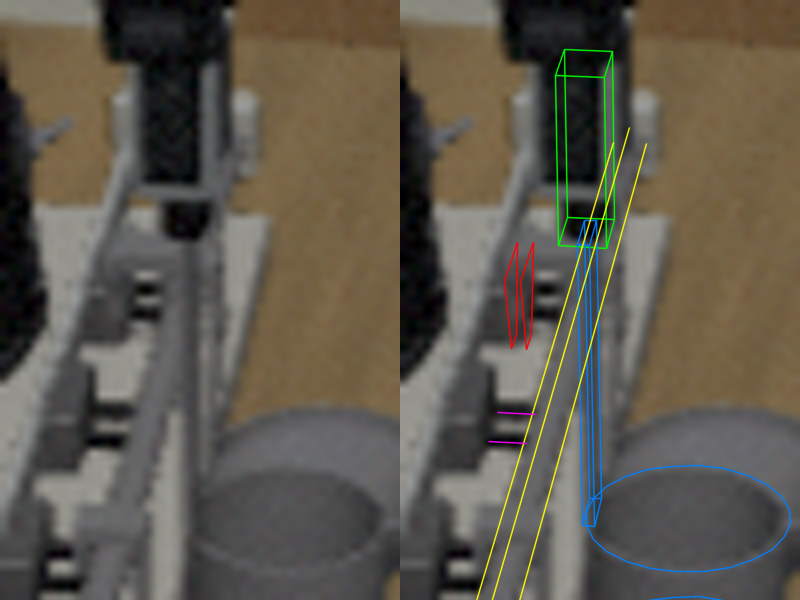

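View pics/n2.png

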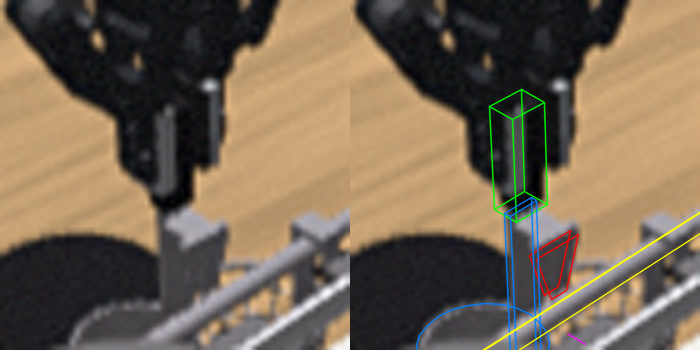

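Request:
{"api": "arm_command", "payload": {"steps": [[[0, 0, 5, 0], [0, 0, 5, 0], [0, 0, 3, 0], [0, 0, 2, 0], [0, 0, 2, 0], [0, 0, 0, 0]]]}}

```text
time_s: 11.45
position: [561.3, -4.5, 188.6]
ee_rot: [-0.0, -0.048, 0.999, -0.0]
contact_force: [0.0, -0.2, -1.2]
finger_gap: 0.176
```

```bash
python3 - <<'E'
from ov import *
from bench import bot
s=bot.sense();T=np.array(s["position"])
print(s["time_s"],s["position"],s["ee_rot"],s["contact_force"],s["torque"],s["finger_gap"])
f=grab("side","p_side");g=grab("scene","p_scene");w=grab("wrist","p_wrist");crop(w,220,90,420,240,4,"p3")
a=np.radians(5.5)
it=[(fr(T+[-.8,0,44],a),scoop()),(fr([569.5,-3.5,175],a0),rail())]
overlay(f,it,305,135,355,210,8,"p1");overlay(g,it,270,130,340,200,5,"p2")
E
```

```text
11.45 [561.33703722  -4.53743742 188.57546403] [-6.56856514e-05 -4.79925901e-02  9.98847690e-01 -1.03561057e-05] [ 0.02002181 -0.15143632 -1.18481358] [-0.07341779 -0.02766366 -0.02386991] 0.17559739498913485
```

View pics/p1.png

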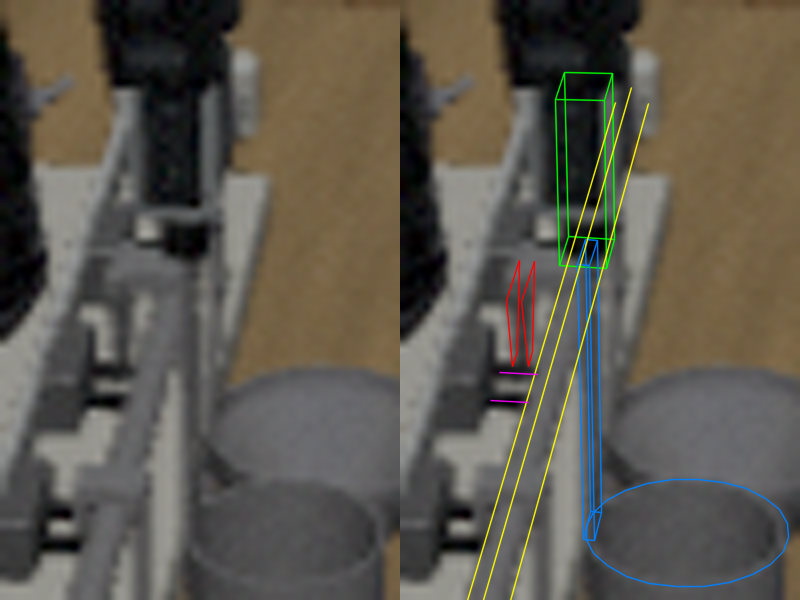

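View pics/p2.png

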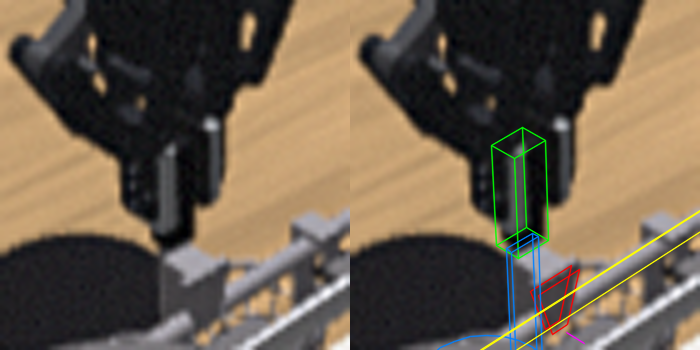

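View pics/p3.png

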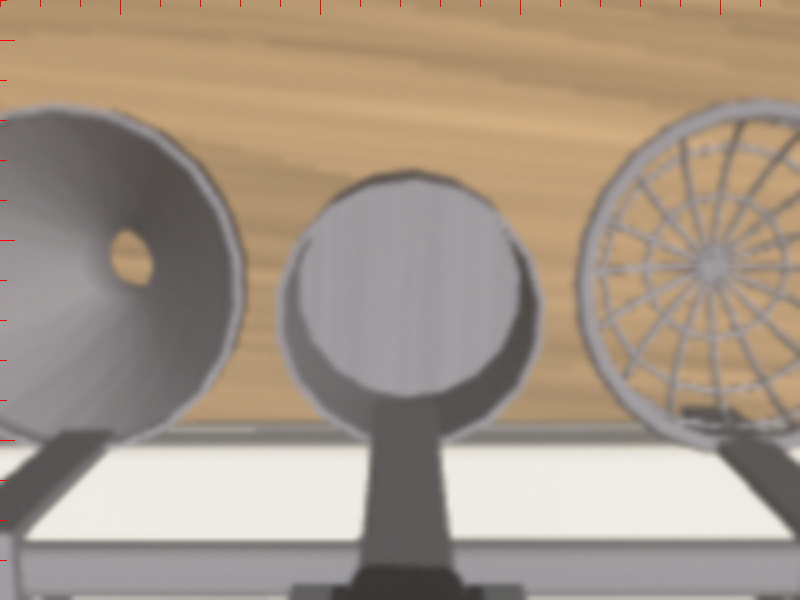

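Request:
{"api": "arm_command", "payload": {"steps": [[[0, 0, 2, 0], [0, 0, 2, 0], [0, 0, 1, 0], [0, 0, 0, 0]]]}}

```text
time_s: 12.1
position: [561.3, -4.5, 183.6]
ee_rot: [-0.0, -0.048, 0.999, 0.0]
contact_force: [0.8, 0.1, -0.9]
finger_gap: 0.175
```

```bash
python3 - <<'E'
from ov import *
from bench import bot
s=bot.sense();T=np.array(s["position"])
print(s["time_s"],s["position"],s["ee_rot"],s["contact_force"],s["torque"],s["finger_gap"])
f=grab("side","q_side");crop(f,305,140,385,215,5,"q1");g=grab("scene","q_scene");crop(g,270,130,350,205,5,"q2")
cv2.imwrite("pics/q.png",np.hstack([cv2.imread("pics/q1.png"),cv2.imread("pics/q2.png")]))
E
```

```text
12.1 [561.3187208   -4.52775025 183.55425348] [-9.03396887e-05 -4.79873405e-02  9.98847940e-01  3.35315006e-06] [ 0.7626504   0.07052458 -0.92336509] [ 0.04028474 -0.01216793 -0.00581695] 0.17500305911656283
```

View pics/q.png

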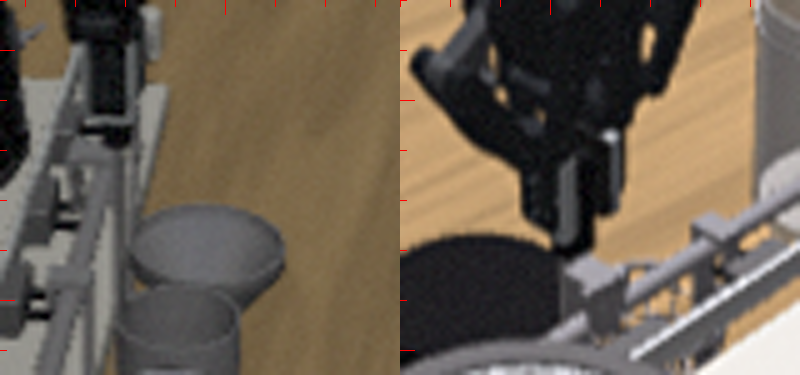

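Request:
{"api": "arm_command", "payload": {"steps": [[[0, 0, 1.5, 0], [0, 0, 1.5, 0], [0, 0, 1, 0], [0, 0, 0, 0]]]}}

```text
time_s: 12.7
position: [561.4, -4.4, 179.8]
ee_rot: [0.0, -0.048, 0.999, 0.0]
contact_force: [-0.4, 1.2, -1.1]
finger_gap: 0.174
```

Request:
{"api": "arm_command", "payload": {"steps": [[[0, 0, 1, 0], [0, 0, 1, 0], [0, 0, 0, 0]]]}}

```text
time_s: 13.08
position: [561.4, -4.2, 177.7]
ee_rot: [0.0, -0.048, 0.999, 0.0]
contact_force: [-0.3, 3.7, 0.8]
finger_gap: 0.174
```

Request:
{"api": "arm_command", "payload": {"steps": [[[0, 0.8, 0, 0], [0, 0, 0, 0], [0, 0, 0, 0]]]}}

```text
time_s: 13.45
position: [561.3, -3.7, 177.5]
ee_rot: [-0.0, -0.048, 0.999, 0.0]
contact_force: [-0.3, 2.9, 0.1]
finger_gap: 0.178
```

```bash
python3 - <<'E'
from ov import *
from bench import bot
s=bot.sense()
print(s["time_s"],s["position"],s["contact_force"],s["torque"],s["finger_gap"])
E
```

```text
13.45 [561.29603627  -3.693938   177.52651205] [-0.2965062   2.92362874  0.13900355] [ 0.74226648 -0.06623084  0.0434346 ] 0.17781552479497137
```

Request:
{"api": "arm_command", "payload": {"steps": [[[0, 1, 0, 0], [0, 0, 0, 0], [0, 0, 0, 0]]]}}

```text
time_s: 13.82
position: [561.1, -3.0, 177.5]
ee_rot: [-0.0, -0.048, 0.999, -0.0]
contact_force: [-0.0, 0.4, -1.4]
finger_gap: 0.177
```

```bash
python3 - <<'E'
from ov import *
from bench import bot
s=bot.sense()
print(s["time_s"],s["position"],s["contact_force"],s["torque"],s["finger_gap"])
w=grab("wrist","r_wrist");crop(w,220,90,420,240,4,"r3")
f=grab("side","r_side");crop(f,305,140,385,215,5,"q1");g=grab("scene","r_scene");crop(g,270,130,350,205,5,"q2")
cv2.imwrite("pics/r.png",np.hstack([cv2.imread("pics/q1.png"),cv2.imread("pics/q2.png")]))
E
```

```text
13.825 [561.11626702  -2.96263584 177.47925543] [-0.02368502  0.36166586 -1.42356246] [ 0.01290418 -0.06661404 -0.01301146] 0.17654777430482163
```

View pics/r3.png

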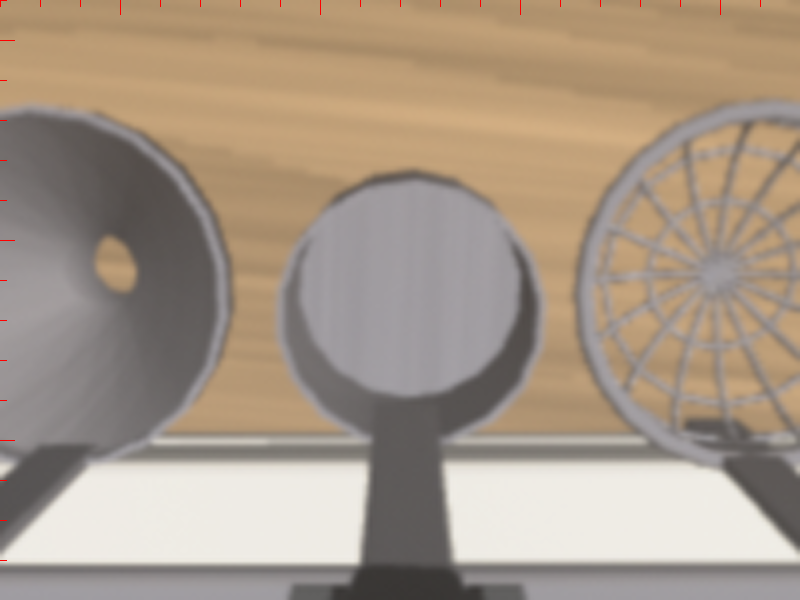

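View pics/r.png

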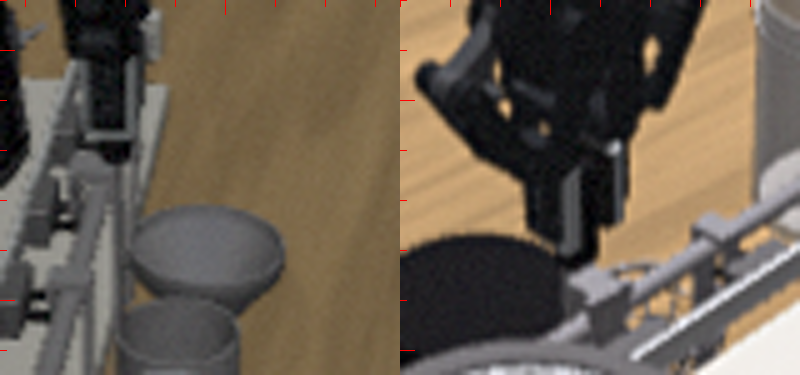

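Request:
{"api": "arm_command", "payload": {"steps": [[[0, 0.7, 0, 0], [0, 0, 0, 0], [0, 0, 0, 0]]]}}

```text
time_s: 14.35
position: [561.1, -2.1, 177.6]
ee_rot: [-0.0, -0.048, 0.999, -0.0]
contact_force: [0.5, -0.2, -2.1]
finger_gap: 0.173
```

Request:
{"api": "arm_command", "payload": {"steps": [[[0, 0.7, 0, 0], [0, 0, 0, 0], [0, 0, 0, 0]]]}}

```text
time_s: 14.72
position: [561.1, -1.6, 177.7]
ee_rot: [0.0, -0.048, 0.999, -0.0]
contact_force: [0.2, -3.1, -1.7]
finger_gap: 0.173
```

Request:
{"api": "arm_command", "payload": {"steps": [[[0, -1.3, 0, 0], [0, 0, 0, 0], [0, 0, 1, 0], [0, 0, 0, 0]]]}}

```text
time_s: 15.22
position: [561.2, -2.5, 176.6]
ee_rot: [0.0, -0.048, 0.999, 0.0]
contact_force: [-0.4, -0.4, -2.1]
finger_gap: 0.178
```

Request:
{"api": "arm_command", "payload": {"steps": [[[0, 0, 1, 0], [0, 0, 1, 0], [0, 0, 0, 0]]]}}

```text
time_s: 15.6
position: [561.2, -2.6, 174.8]
ee_rot: [0.0, -0.048, 0.999, 0.0]
contact_force: [-0.3, 0.9, 0.6]
finger_gap: 0.177
```

Request:
{"api": "arm_command", "payload": {"steps": [[[0, 0, 1, 0], [0, 0, 1, 0], [0, 0, 0, 0]]]}}

```text
time_s: 15.98
position: [561.3, -2.6, 172.9]
ee_rot: [0.0, -0.048, 0.999, 0.0]
contact_force: [-0.6, 1.6, 2.7]
finger_gap: 0.175
```

Request:
{"api": "arm_command", "payload": {"steps": [[[0, 0, 1, 0], [0, 0, 1, 0], [0, 0, 0, 0]]]}}

```text
time_s: 16.35
position: [561.3, -2.8, 171.0]
ee_rot: [0.0, -0.048, 0.999, -0.0]
contact_force: [-1.3, 0.1, 5.0]
finger_gap: 0.177
```

```bash
python3 - <<'E'
from ov import *
from bench import bot
s=bot.sense()
print(s["time_s"],s["position"],s["contact_force"],s["torque"],s["finger_gap"])
f=grab("side","s_side");crop(f,305,140,385,215,5,"q1");g=grab("scene","s_scene");crop(g,270,130,350,205,5,"q2")
cv2.imwrite("pics/s.png",np.hstack([cv2.imread("pics/q1.png"),cv2.imread("pics/q2.png")]))
E
```

```text
16.35 [561.33737513  -2.76170004 170.95581534] [-1.27130341  0.06711535  4.96390985] [0.01848471 0.04700394 0.02553113] 0.17717540729604644
```

View pics/s.png

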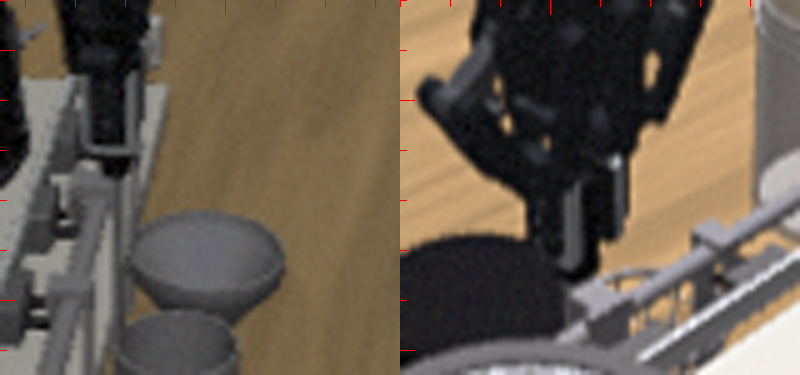

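Request:
{"api": "arm_command", "payload": {"steps": [[[0, 0, 1, 0], [0, 0, 1, 0], [0, 0, 0, 0]]]}}

```text
time_s: 16.82
position: [561.4, -2.7, 169.0]
ee_rot: [0.0, -0.048, 0.999, -0.0]
contact_force: [-0.6, -0.2, 5.8]
finger_gap: 0.177
```

Request:
{"api": "arm_command", "payload": {"steps": [[[0, 0, 1, 0], [0, 0, 1, 0], [0, 0, 0, 0]]]}}

```text
time_s: 17.2
position: [561.5, -2.8, 167.0]
ee_rot: [0.0, -0.048, 0.999, -0.0]
contact_force: [-0.0, -0.3, 5.4]
finger_gap: 0.172
```

Request:
{"api": "arm_command", "payload": {"steps": [[[0, 0, 1, 0], [0, 0, 1, 0], [0, 0, 0, 0]]]}}

```text
time_s: 17.58
position: [561.6, -2.7, 165.0]
ee_rot: [0.001, -0.048, 0.999, -0.0]
contact_force: [-0.4, 0.1, 5.0]
finger_gap: 0.175
```

```bash
python3 - <<'E'
from ov import *
from bench import bot
s=bot.sense()
print(s["time_s"],s["position"],s["contact_force"],s["torque"],s["finger_gap"])
f=grab("side","s_side");crop(f,305,140,385,215,5,"q1");g=grab("scene","s_scene");crop(g,270,130,350,205,5,"q2")
cv2.imwrite("pics/s2.png",np.hstack([cv2.imread("pics/q1.png"),cv2.imread("pics/q2.png")]))
E
```

```text
17.575 [561.58797911  -2.72455968 165.04537911] [-0.36713534  0.10224228  4.99872565] [ 0.05930731 -0.18052555  0.02290044] 0.17470499620121863
```

View pics/s2.png

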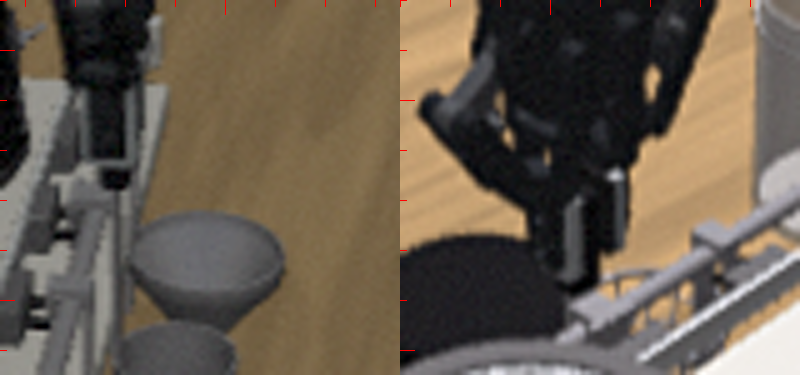

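```bash
python3 - <<'E'
from ov import *
T0=np.array([561.3,-4.53,183.55]);T=np.array([561.6,-2.7,165.0]);a=np.radians(5.5)
for n,tt,o in (("q",T0,"u1"),("s",T,"u2")):
    it=[(fr(tt+[-.8,0,44.5],a),scoop()),(fr([569.5,-3,175],a0),rail())]
    overlay(load(n+"_scene"),it,285,145,345,200,6,o)
    overlay(load(n+"_side"),it,310,145,350,190,9,o+"s")
cv2.imwrite("pics/u.png",np.vstack([cv2.imread("pics/u1.png")[:300],cv2.imread("pics/u2.png")[:300]]))
a,b=cv2.imread("pics/u1s.png")[:300],cv2.imread("pics/u2s.png")[:300];print(a.shape)
cv2.imwrite("pics/us.png",np.vstack([a,b]))
E
```

```text
(300, 720, 3)
```

View pics/u.png

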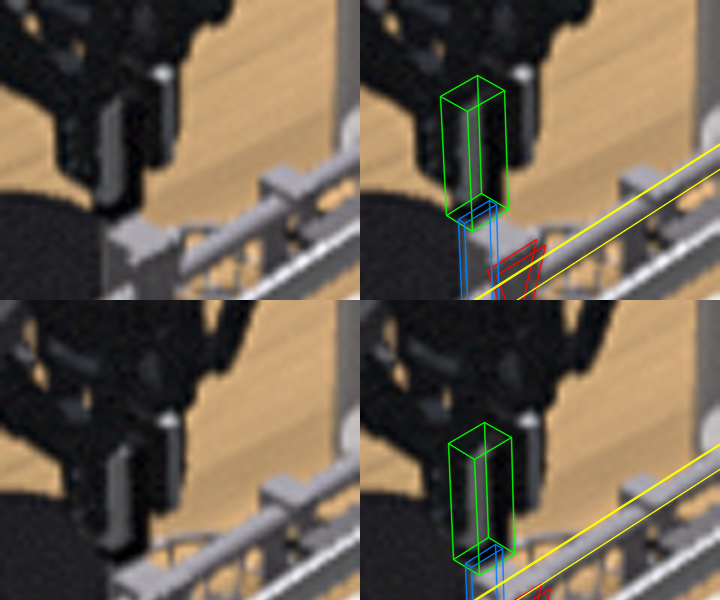

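View pics/us.png

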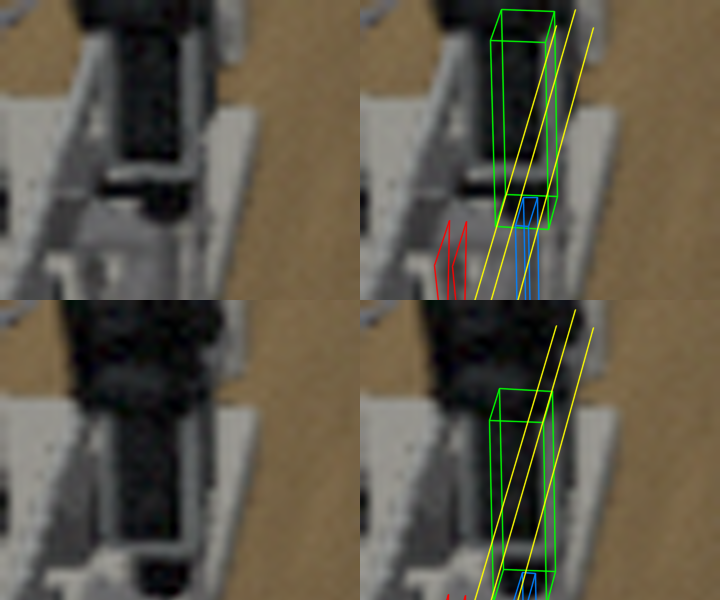

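Request:
{"api": "arm_command", "payload": {"steps": [[[0, 0, 1, 0], [0, 0, 1, 0], [0, 0, 0, 0]]]}}

```text
time_s: 18.05
position: [561.7, -2.7, 163.4]
ee_rot: [0.001, -0.048, 0.999, -0.0]
contact_force: [-0.5, -0.1, 6.9]
finger_gap: 0.18
```

Request:
{"api": "arm_command", "payload": {"steps": [[[0, 0, 1, 0], [0, 0, 1, 0], [0, 0, 0, 0]]]}}

```text
time_s: 18.42
position: [561.7, -2.7, 161.9]
ee_rot: [0.001, -0.048, 0.999, -0.0]
contact_force: [-1.0, 1.3, 10.7]
finger_gap: 0.176
```

```bash
python3 - <<'E'
from ov import *
from bench import bot
s=bot.sense()
print(s["time_s"],s["position"],s["contact_force"],s["torque"],s["finger_gap"])
T=np.array(s["position"]);a=np.radians(5.5)
f=grab("side","v_side");g=grab("scene","v_scene")
it=[(fr(T+[-.8,0,44.5],a),scoop()),(fr([569.5,-3,175],a0),rail())]
overlay(g,it,285,145,345,200,6,"u1");overlay(f,it,310,150,350,195,9,"u1s")
cv2.imwrite("pics/v.png",np.vstack([np.hstack([cv2.imread("pics/u1.png")[:300]]),cv2.imread("pics/u1s.png")[:300]]))
w=grab("wrist","v_wrist");crop(w,220,90,420,240,4,"v3")
E
```

```text
18.425 [561.72240608  -2.73639496 161.86868997] [-0.96848515  1.31026894 10.74235024] [-0.00473574  0.08986115 -0.01554331] 0.1764465083357154
```

View pics/v.png

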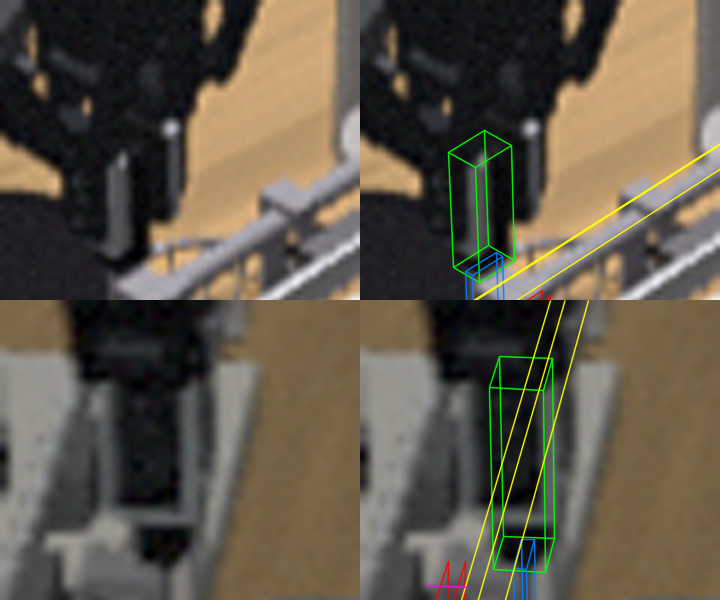

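View pics/v3.png

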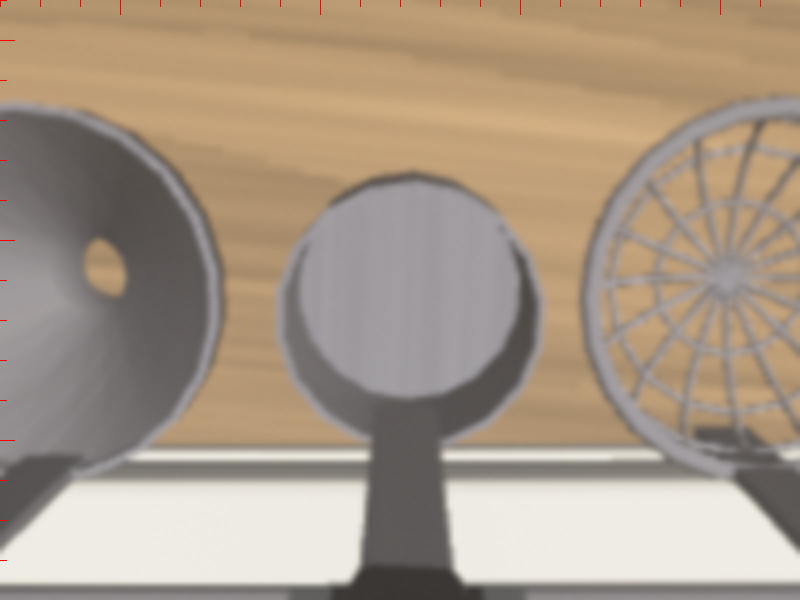

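```bash
python3 - <<'E'
from ov import *
g=load("v_scene");crop(g,295,165,345,200,14,"v5")
g=load("v_side");crop(g,305,165,345,200,14,"v6")
E
```

```text
(no output)
```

View pics/v5.png

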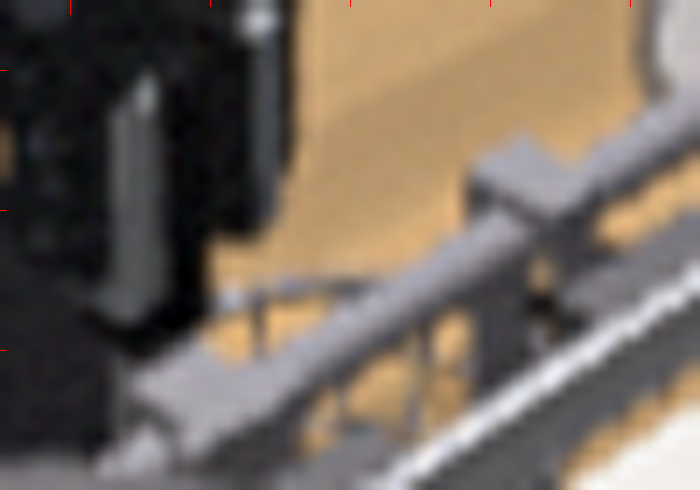

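View pics/v6.png

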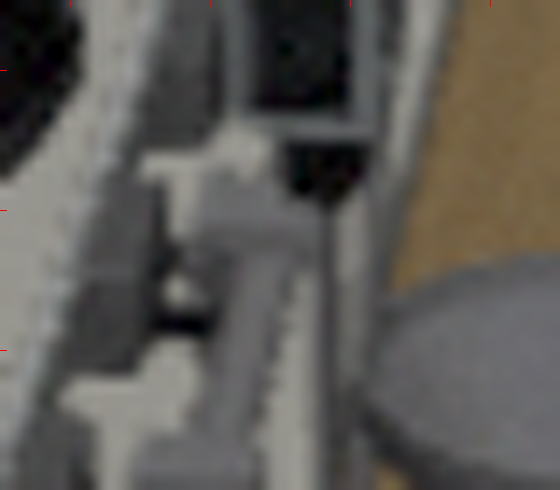

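Request:
{"api": "arm_command", "payload": {"steps": [[[0, 0, 1, 0], [0, 0, 0, 0]]]}}

```text
time_s: 18.82
position: [561.7, -2.7, 161.1]
ee_rot: [0.001, -0.048, 0.999, -0.0]
contact_force: [-0.5, 0.4, 11.8]
finger_gap: 0.174
```

```bash
python3 - <<'E'
from bench import bot
for i in range(3):
    s=bot.sense();print(s["time_s"],s["position"],s["contact_force"],s["qpos"][1:4])
E
```

```text
18.825 [561.69518661  -2.73733413 161.08019405] [-0.53554431  0.35398204 11.80384093] [0.10195453 0.12502902 1.59147042]
18.825 [561.69518661  -2.73733413 161.08019405] [-0.53554431  0.35398204 11.80384093] [0.10195453 0.12502902 1.59147042]
18.825 [561.69518661  -2.73733413 161.08019405] [-0.53554431  0.35398204 11.80384093] [0.10195453 0.12502902 1.59147042]
```

Request:
{"api": "arm_command", "payload": {"steps": [[[0, 0, 1, 0], [0, 0, 0, 0]]]}}

```text
time_s: 19.08
position: [561.7, -2.7, 160.3]
ee_rot: [0.001, -0.048, 0.999, -0.0]
contact_force: [-1.7, 0.6, 13.0]
finger_gap: 0.177
```

Request:
{"api": "arm_command", "payload": {"steps": [[[0, 0, 1, 0], [0, 0, 0, 0]]]}}

```text
time_s: 19.32
position: [561.7, -2.7, 159.5]
ee_rot: [0.001, -0.048, 0.999, -0.0]
contact_force: [-2.4, -0.3, 14.6]
finger_gap: 0.173
```

```bash
python3 - <<'E'
from ov import *
g=grab("scene","w_scene");f=grab("side","w_side")
for n in ("q","s","v","w"):
    crop(load(n+"_scene"),295,160,345,200,7,"x_"+n)
    crop(load(n+"_side"),305,160,345,200,8,"y_"+n)
cv2.imwrite("pics/x.png",np.vstack([np.hstack([cv2.imread(f"pics/x_{n}.png") for n in p]) for p in ("qs","vw")]))
cv2.imwrite("pics/y.png",np.vstack([np.hstack([cv2.imread(f"pics/y_{n}.png")[:300] for n in p]) for p in ("qs","vw")]))
E
```

```text
(no output)
```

View pics/x.png

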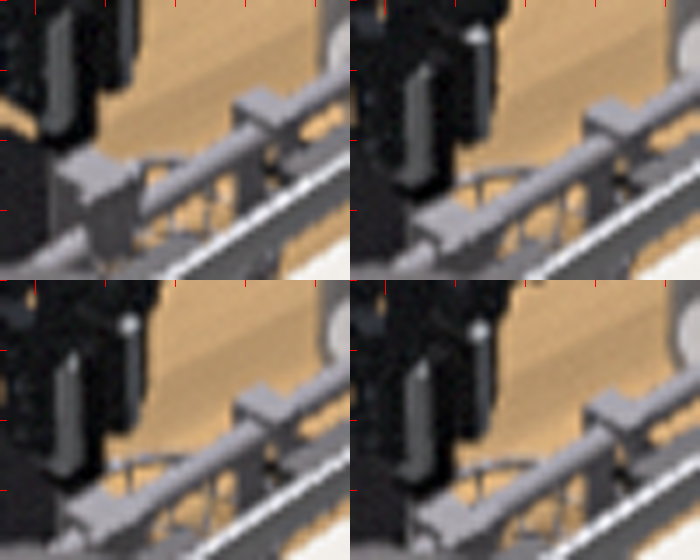

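View pics/y.png

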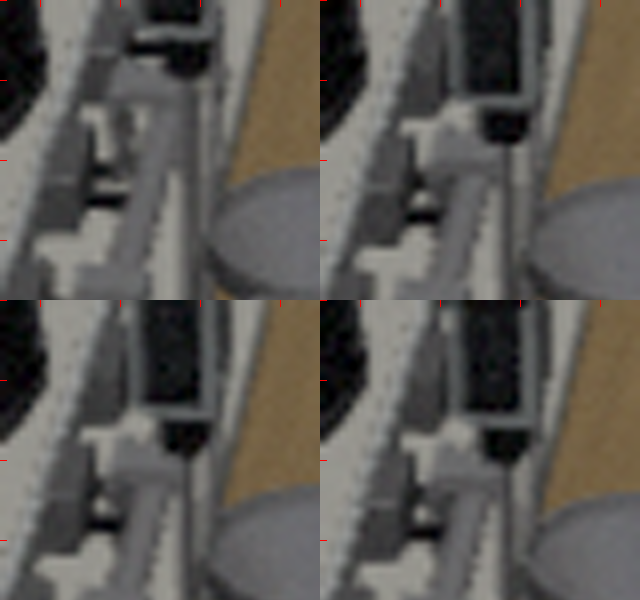

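Request:
{"api": "arm_command", "payload": {"steps": [[[0, 0, -2, 0], [0, 0, -2, 0], [0, 0, -2, 0], [0, 0, 0, 0]]]}}

```text
time_s: 19.92
position: [561.7, -2.7, 164.3]
ee_rot: [0.001, -0.048, 0.999, -0.0]
contact_force: [-0.1, -0.6, 6.2]
finger_gap: 0.174
```

Request:
{"api": "arm_command", "payload": {"steps": [[[0, 0, -1.5, 0], [0, 0, 0, 0]]]}}

```text
time_s: 20.18
position: [561.5, -2.7, 165.4]
ee_rot: [0.0, -0.048, 0.999, -0.0]
contact_force: [0.9, 0.1, 4.9]
finger_gap: 0.175
```

Request:
{"api": "arm_command", "payload": {"steps": [[[0, 0, -1.5, 0], [0, 0, -1, 0], [0, 0, 0, 0]]]}}

```text
time_s: 20.55
position: [561.3, -2.6, 167.4]
ee_rot: [-0.0, -0.048, 0.999, 0.0]
contact_force: [3.3, 0.2, 0.8]
finger_gap: 0.175
```

Request:
{"api": "arm_command", "payload": {"steps": [[[0, 0, -0.8, 0], [0, 0, 0, 0], [0, 0, 0, 0]]]}}

```text
time_s: 20.92
position: [561.1, -2.6, 168.3]
ee_rot: [-0.0, -0.048, 0.999, 0.0]
contact_force: [3.0, -0.1, -1.3]
finger_gap: 0.176
```

```bash
python3 - <<'E'
from ov import *
from bench import bot
s=bot.sense();print(s["time_s"],s["position"],s["contact_force"],s["torque"])
for n in("scene","side","wrist"): grab(n,"z_"+n)
crop(load("z_scene"),295,160,345,200,8,"x1");crop(load("z_side"),305,160,355,200,8,"y1")
cv2.imwrite("pics/z.png",np.hstack([cv2.imread("pics/x1.png"),cv2.imread("pics/y1.png")]))
crop(load("z_wrist"),220,90,420,240,4,"z3")
E
```

```text
20.925 [561.1240791   -2.64715524 168.3205933 ] [ 2.97320765 -0.08600411 -1.32438486] [ 0.11079599 -0.78526894  0.03994047]
```

View pics/z.png

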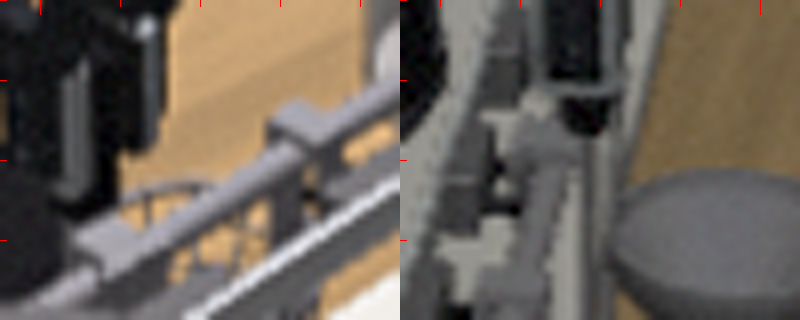

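View pics/z3.png

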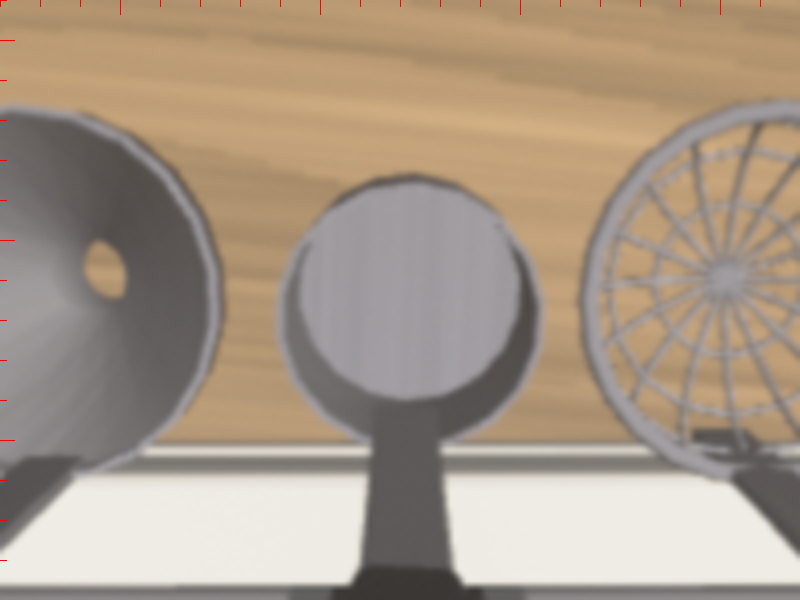

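Request:
{"api": "arm_command", "payload": {"steps": [[[-1.2, 0, 0.5, 0], [0, 0, 0, 0], [0, 0, 0, 0]]]}}

```text
time_s: 21.45
position: [561.8, -2.6, 167.9]
ee_rot: [-0.001, -0.048, 0.999, -0.0]
contact_force: [-3.6, 0.1, 0.1]
finger_gap: 0.175
```

```bash
python3 - <<'E'
from ov import *
from bench import bot
s=bot.sense();print(s["time_s"],s["position"],s["contact_force"],s["torque"])
E
```

```text
21.45 [561.83161326  -2.58688782 167.8511068 ] [-3.61305203  0.10055208  0.1453149 ] [-0.03609538  0.65946963 -0.02239177]
```

Request:
{"api": "arm_command", "payload": {"steps": [[[0.7, 0, 0, 0], [0, 0, 0, 0], [0, 0, 0, 0]]]}}

```text
time_s: 21.82
position: [561.7, -2.6, 168.0]
ee_rot: [0.0, -0.048, 0.999, 0.0]
contact_force: [-0.7, 0.1, -0.1]
finger_gap: 0.173
```

Request:
{"api": "arm_command", "payload": {"steps": [[[0, 0, 0, 0], [0, 0, 0, 0], [0, 0, 0, 0], [0, 0, 0, 0], [0, 0, 0, 0]]], "grip": 36}}

```text
time_s: 22.45
position: [561.7, -2.6, 168.0]
ee_rot: [0.0, -0.048, 0.999, 0.0]
contact_force: [0.5, -0.3, -0.4]
finger_gap: 0.422
```

```bash
python3 - <<'E'
from ov import *
from bench import bot
s=bot.sense();print(s["time_s"],s["position"],s["contact_force"],s["torque"],s["finger_gap"])
for n in("scene","side","wrist"): grab(n,"A_"+n)
crop(load("A_scene"),280,140,345,200,6,"x1");crop(load("A_side"),300,140,365,200,6,"y1")
cv2.imwrite("pics/A.png",np.hstack([cv2.imread("pics/x1.png"),cv2.imread("pics/y1.png")]))
crop(load("A_wrist"),220,90,420,240,4,"A3")
E
```

```text
22.45 [561.72540383  -2.58929483 168.02000722] [ 0.52500623 -0.30578418 -0.42614453] [0.03038023 0.01444747 0.00929946] 0.4215395542396118
```

View pics/A.png

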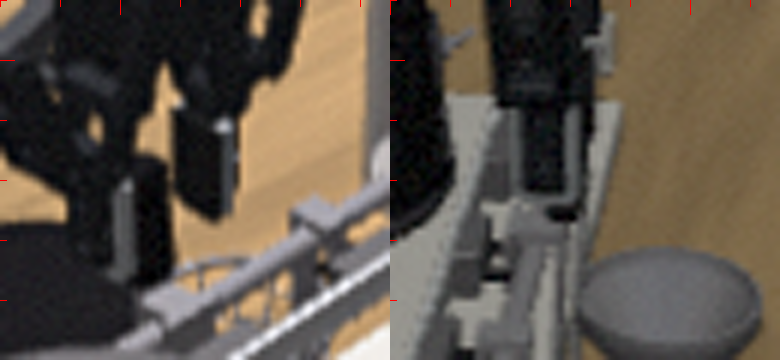

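View pics/A3.png

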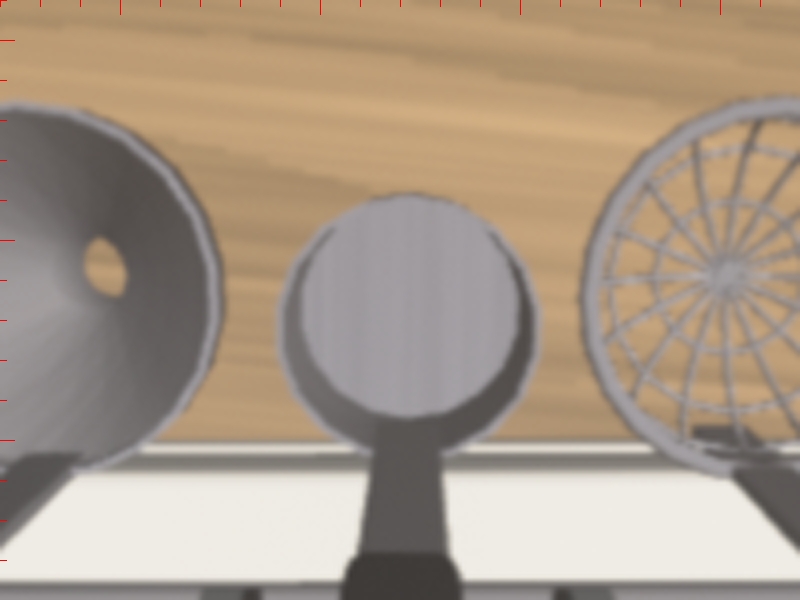

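Request:
{"api": "arm_command", "payload": {"steps": [[[0, 0, -5, 0], [0, 0, -10, 0], [0, 0, -20, 0], [0, 0, -30, 0], [0, 0, -30, 0], [0, 0, -30, 0], [0, 0, -10, 0]]]}}

```text
time_s: 23.48
position: [562.1, -2.6, 305.3]
ee_rot: [0.002, -0.048, 0.999, -0.0]
contact_force: [0.3, 0.1, -0.6]
finger_gap: 0.422
```

Request:
{"api": "arm_command", "payload": {"steps": [[[20, 0, 0, 0], [40, 0, 0, 0], [40, 0, 0, 0], [20, 0, 0, 0], [0, 0, 0, 0]]]}}

```text
time_s: 24.1
position: [441.5, -14.2, 303.4]
ee_rot: [0.001, -0.048, 0.999, -0.0]
contact_force: [0.2, -1.1, 0.6]
finger_gap: 0.428
```

```bash
python3 - <<'E'
from ov import *
from bench import bot
s=bot.sense();T=s["position"];print(s["time_s"],s["position"],s["contact_force"])
a=np.radians(5.55)
for n in("scene","side","wrist"): f=grab(n,"B_"+n);cv2.imwrite(f"pics/B_{n}.png",f["image"][:,:,::-1])
home=np.array([569.8,-2.7,175])+[-8.5*np.cos(a),-8.5*np.sin(a),36.5]
it=[(fr(home,a),scoop()),(fr([569.5,-3,175],a0),rail())]
overlay(load("B_scene"),it,270,130,330,200,6,"B1");overlay(load("B_side"),it,300,130,365,210,6,"B2")
E
```

```text
24.1 [441.45293278 -14.19272158 303.41948934] [ 0.21707859 -1.12947425  0.59582911]
```

View pics/B_wrist.png

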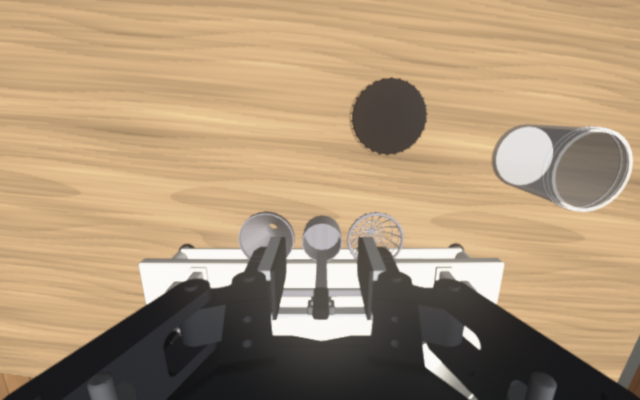

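View pics/B1.png

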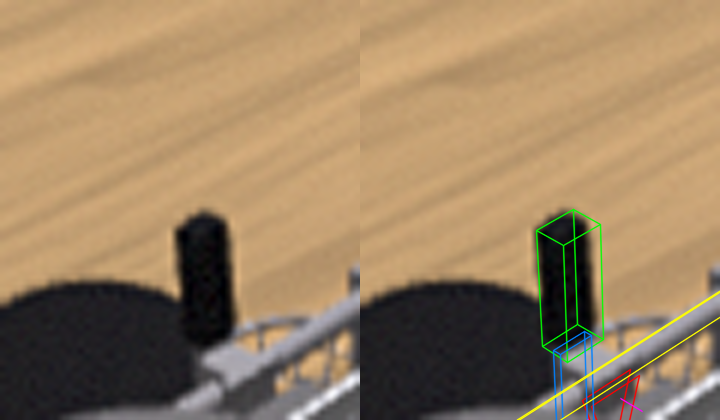

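View pics/B2.png

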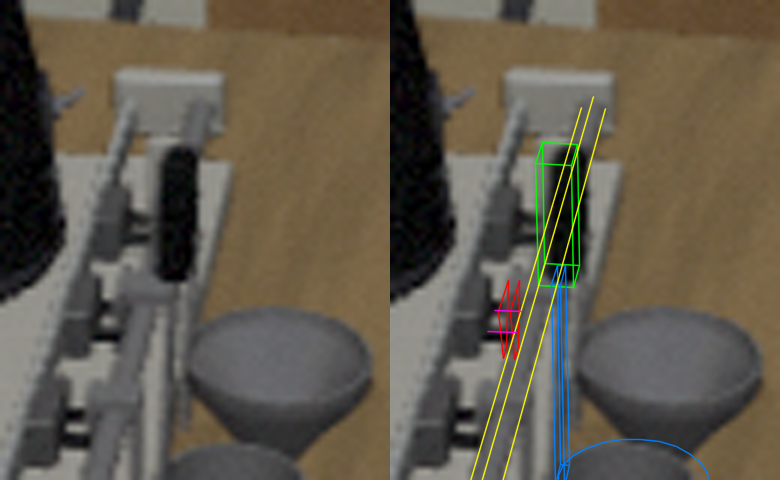

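```bash
python3 - <<'E'
from ov import *
f=load("B_scene");g=load("B_side")
c=lambda p,o,s:(o[0]+p[0]/s-.5,o[1]+p[1]/s-.5)
mid,r=tri([(f,c((205,280),(270,130),6)),(g,c((178,212),(300,130),6))]);print("grip",mid,r)
a=np.radians(5.55)
print("rel place", (mid-[569.8,-2.7,175])@np.array([[np.cos(a),np.sin(a),0],[-np.sin(a),np.cos(a),0],[0,0,1]]).T)
crop(load("B_wrist"),230,200,420,330,4,"B4")
cv2.imwrite("pics/B5.png",np.hstack([cv2.resize(load("B_side")["image"][80:280,180:440,::-1],(520,400))]))
E
```

```text
grip [558.16036161  -3.7035564  212.47360306] [[-0.3, -0.2], [-0.3, 0.2]]
rel place [-11.68213215   0.12686831  37.47360306]
```

View pics/B4.png

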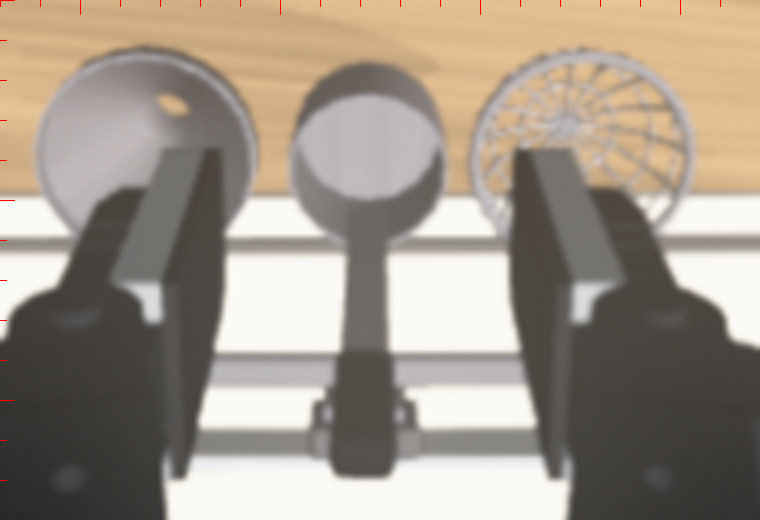

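View pics/B5.png

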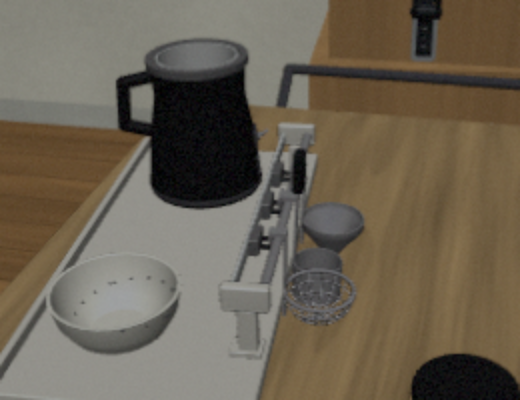

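View pics/B_scene.png

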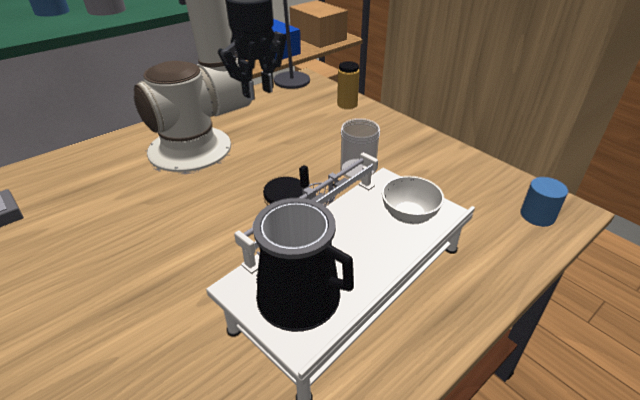

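```bash
python3 - <<'E'
from h import *
for n,regs in (("side",dict(jar=(345,300,425,395),cap=(380,255,445,300),bowl=(200,205,275,258),funnel=(331,178,364,213),strainer=(320,214,360,243),popper=(235,98,312,180))),("scene",dict(jar=(338,118,384,160),bowl=(380,175,445,225),popper=(250,195,355,328)))):
    a=cv2.cvtColor(load("b_"+n)["image"],cv2.COLOR_RGB2GRAY).astype(np.float32);b=cv2.cvtColor(load("B_"+n)["image"],cv2.COLOR_RGB2GRAY).astype(np.float32)
    for k,(x0,y0,x1,y1) in regs.items():
        sh,r=cv2.phaseCorrelate(a[y0:y1,x0:x1].copy(),b[y0:y1,x0:x1].copy(),cv2.createHanningWindow((x1-x0,y1-y0),cv2.CV_32F));print(n,k,np.round(sh,2),round(r,2))
from bench import bot
f=bot.grab_frame("side");crop(f,300,140,380,240,6,"C1");s=bot.sense();print(s["time_s"],s["joint_velocities"])
E
```

```text
side jar [0.11 0.  ] 0.5
side cap [-0.   0.7] 1.0
side bowl [ 0.5  -0.02] 1.0
side funnel [-0.13  0.35] 1.06
side strainer [ 0.04 -0.16] 0.82
side popper [-0.07  0.07] 1.0
scene jar [-0.27  0.79] 0.66
scene bowl [-0.02  0.01] 0.98
scene popper [0.   0.52] 0.92
24.3 [ 4.70724275e-04  5.72543853e-03  2.64677416e-03  1.34368281e-03
 -3.10479064e-04  1.78244903e-05]
```

View pics/C1.png

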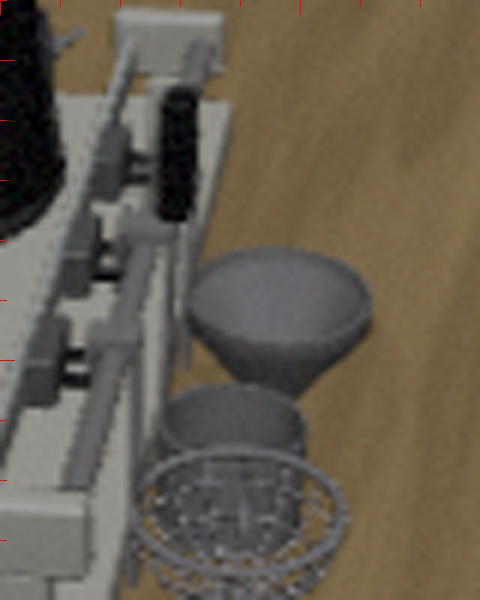

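```bash
python3 - <<'E'
from bench import bot
print(bot.finish_job())
E
```

```text
the job is handed in; nothing more can be done
None
```

The scoop now hangs in the middle place of the rail, clipped in, and I handed the job in at about 24 s of the 61 s allowed. I lifted it out of the jar and lowered it between the strainer and funnel. I then pressed its hook into the clip, eased the load off, let go and backed away.

- **Finger ends:** the visible finger ends stood about 30 mm short of the reported TCP. My first grip caught only the top of the block, so I opened, went 24 mm lower and gripped again.
- **Clip contact:** the hook's leg touched one clip jaw sideways with 3 to 4 N. I shifted sideways until it touched the other jaw too, then centred it between them.
- **Pressing:** the peak load on the rail was about 16 N, under the 24 N limit. Loading and unloading gave the same force for the same height, and the grip's height worked out at 211–212 mm, which fits fully home.
- **Disagreement:** the push through the clip measured only about 6 to 7 N, below the stated 9 to 13.5 N. I pressed on past 13.5 N before easing off to make sure.
- **After release:** the scoop stayed put and hung steadily in the pictures. It leans slightly, with its grip about 3 mm towards the robot, and its cup is clear of both neighbours. The camera puts the grip at about 212.5 mm, so I can't rule out its sitting about 1 mm high.
- **Everything else:** the jar, cap, bowl, popper, strainer and funnel had moved less than a pixel between the first and last pictures, which is about the noise of the comparison. The jar match was the weakest.

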